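# Set up the bushing taping station

## Task

Set up the taping station: put the tape roll down over the spindle until it lies flat on the shoulder, and load all the white bushings end to end into the tube magazine. With all of them loaded, draw the shuttle out by its knob to the stop to bring out the lowest bushing, stand that one upright on the lid of the grey parts case as the first-off sample, and push the shuttle home again, leaving the other bushings in the magazine. Do not disturb the vial, the connector adapter or the white bar.

Things in the scene. Friction and masses are not known exactly. Their poses are not given: they have to be found in the camera images.
- bushing_0_center (a point): plain white turned bushing, a smooth plastic (friction about 0.6) cylinder 38 mm in diameter and 36 mm tall with a 12 mm bore in its end faces and 3 mm chamfers, about 60 g, standing upright on the bench; may be absent. This point is its centre, half-way up; z is its axis.
- bushing_1_center (a point): plain white turned bushing, a smooth plastic (friction about 0.6) cylinder 38 mm in diameter and 36 mm tall with a 12 mm bore in its end faces and 3 mm chamfers, about 60 g, standing upright on the bench; may be absent. This point is its centre, half-way up; z is its axis.
- bushing_2_center (a point): plain white turned bushing, a smooth plastic (friction about 0.6) cylinder 38 mm in diameter and 36 mm tall with a 12 mm bore in its end faces and 3 mm chamfers, about 60 g, standing upright on the bench; may be absent. This point is its centre, half-way up; z is its axis.
- bushing_3_center (a point): plain white turned bushing, a smooth plastic (friction about 0.6) cylinder 38 mm in diameter and 36 mm tall with a 12 mm bore in its end faces and 3 mm chamfers, about 60 g, standing upright on the bench; may be absent. This point is its centre, half-way up; z is its axis.
- bushing_4_center (a point): plain white turned bushing, a smooth plastic (friction about 0.6) cylinder 38 mm in diameter and 36 mm tall with a 12 mm bore in its end faces and 3 mm chamfers, about 60 g, standing upright on the bench; may be absent. This point is its centre, half-way up; z is its axis.
- tape_roll_center (a point): roll of amber tape lying flat on the bench, 67 mm outside diameter, 10 mm thick, round hole about 36 mm in diameter, 60 g. This point is its centre, half-way up; z is its axis.
- magazine: aluminium tube magazine fixed to the bench: upright eight-sided tube, bore 41 mm across flats, outside 49 mm, on a steel base plate 76 mm (x) by 251 mm (y), a 20 mm sight slot down its +x side (which faces the robot). Origin: on the tube's axis at bench height; y is the direction in which the shuttle draws out, z up. The first bushing rests on the shuttle floor 14 mm above the bench, the others stack on it; five reach 194 mm.
- mouth (a point): the magazine's flared mouth, a lead-in 6 mm high, about 48 mm across inside and 54 mm outside at the top. This point is on the tube's axis at the top of the flare, 190 mm above the bench; axes as the magazine's.
- shuttle (a joint): draw-out shuttle at the foot of the magazine, in m: 0 = home (pocket under the tube, as at the start), grows along the magazine's y to 0.090 at the outer stop; stays where left, 1.5 N friction. Drawn out, it carries the lowest bushing along while its tail block holds up the rest; pushed home empty, the next bushing drops in.
- pocket (a point): centre of a bushing standing in the shuttle's pocket (32 mm above the bench, on the tube's axis when home); moves with the shuttle. The pocket lies between a tail block (35 mm high, 23 mm off on the -y side) and a lip (12 mm high, 21 mm off on the +y side); clear of the tube only 7 mm high strips bound it at the x sides (outer width 51 mm), so grip the bushing's upper part across x. Axes as the magazine's.
- knob (a point): black upright round knob of the shuttle, 16 mm in diameter, from 24 to 72 mm above the bench, 90 mm outboard (+y) of the pocket; this point is on its axis, 56 mm above the bench; moves with the shuttle.
- seat (a point): upright spindle fixed to the bench: foot disc 60 mm in diameter, on it a shoulder 48 mm in diameter whose top is 30 mm above the bench, from which a 27 mm post with a tapered tip rises to 68 mm above the bench. This point is on its axis at the top of the shoulder; z up.
- case_top (a point): closed grey parts case with a flat lid, fixed on the bench, 112 mm (its x) by 168 mm (its y) by 32.5 mm high; this point is the centre of the top of its lid.
- vial: bystander: small amber vial with a black cap, 25 mm in diameter, 51 mm tall, standing; origin at the centre of its underside
- gender_changer: bystander: small beige connector adapter, 30 x 31 x 12 mm; origin at the centre of its underside
- delrin_block: bystander: white bar with three holes, 12 x 70 x 12 mm, long along its y; origin at the centre of its underside
There are look-alikes about, which are no part of the job. Leave any blue or yellow look-alike of the part that bears bushing_0_center alone.

How it is judged:
On the way, in this order (a step that is already met when the one before it is completed fails the run):
1. all the bushings are in the tube magazine, the shuttle home (horizontal distance between each of bushing_0_center, bushing_1_center, bushing_2_center, bushing_3_center, bushing_4_center and mouth below 0.008 m and height (world z) of each of bushing_0_center, bushing_1_center, bushing_2_center, bushing_3_center, bushing_4_center below 0.188 m and angle between each of bushing_0_center, bushing_1_center, bushing_2_center, bushing_3_center, bushing_4_center's own z axis and vertical below 0.2 rad and value of joint shuttle below 0.012 m), for 0.2 s.
2. the shuttle is drawn out to its stop with a bushing standing in its pocket (value of joint shuttle above 0.083 m and ((horizontal distance between bushing_0_center and pocket below 0.012 m and height (world z) of bushing_0_center below 0.038 m and angle between bushing_0_center's own z axis and vertical below 0.2 rad) or (horizontal distance between bushing_1_center and pocket below 0.012 m and height (world z) of bushing_1_center below 0.038 m and angle between bushing_1_center's own z axis and vertical below 0.2 rad) or (horizontal distance between bushing_2_center and pocket below 0.012 m and height (world z) of bushing_2_center below 0.038 m and angle between bushing_2_center's own z axis and vertical below 0.2 rad) or (horizontal distance between bushing_3_center and pocket below 0.012 m and height (world z) of bushing_3_center below 0.038 m and angle between bushing_3_center's own z axis and vertical below 0.2 rad) or (horizontal distance between bushing_4_center and pocket below 0.012 m and height (world z) of bushing_4_center below 0.038 m and angle between bushing_4_center's own z axis and vertical below 0.2 rad))), for 0.2 s.
3. the bushing that came out stands on the parts case (((x of bushing_0_center in the frame of case_top between -0.054 and 0.054 m and y of bushing_0_center in the frame of case_top between -0.081 and 0.081 m and height (world z) of bushing_0_center between 0.046 and 0.056 m and angle between bushing_0_center's own z axis and vertical below 0.1 rad) or (x of bushing_1_center in the frame of case_top between -0.054 and 0.054 m and y of bushing_1_center in the frame of case_top between -0.081 and 0.081 m and height (world z) of bushing_1_center between 0.046 and 0.056 m and angle between bushing_1_center's own z axis and vertical below 0.1 rad) or (x of bushing_2_center in the frame of case_top between -0.054 and 0.054 m and y of bushing_2_center in the frame of case_top between -0.081 and 0.081 m and height (world z) of bushing_2_center between 0.046 and 0.056 m and angle between bushing_2_center's own z axis and vertical below 0.1 rad) or (x of bushing_3_center in the frame of case_top between -0.054 and 0.054 m and y of bushing_3_center in the frame of case_top between -0.081 and 0.081 m and height (world z) of bushing_3_center between 0.046 and 0.056 m and angle between bushing_3_center's own z axis and vertical below 0.1 rad) or (x of bushing_4_center in the frame of case_top between -0.054 and 0.054 m and y of bushing_4_center in the frame of case_top between -0.081 and 0.081 m and height (world z) of bushing_4_center between 0.046 and 0.056 m and angle between bushing_4_center's own z axis and vertical below 0.1 rad))), for 0.2 s.
At the end, for the whole second after the job is handed in: Roll flat on the spindle shoulder (8 mm off axis, 4 mm in height); one bushing upright on the parts case; all others in the tube (8 mm off axis, below the mouth); shuttle within 6 mm of home (((horizontal distance between bushing_0_center and mouth below 0.008 m and height (world z) of bushing_0_center below 0.188 m and angle between bushing_0_center's own z axis and vertical below 0.2 rad) or (x of bushing_0_center in the frame of case_top between -0.054 and 0.054 m and y of bushing_0_center in the frame of case_top between -0.081 and 0.081 m and height (world z) of bushing_0_center between 0.046 and 0.056 m and angle between bushing_0_center's own z axis and vertical below 0.1 rad)) and ((horizontal distance between bushing_1_center and mouth below 0.008 m and height (world z) of bushing_1_center below 0.188 m and angle between bushing_1_center's own z axis and vertical below 0.2 rad) or (x of bushing_1_center in the frame of case_top between -0.054 and 0.054 m and y of bushing_1_center in the frame of case_top between -0.081 and 0.081 m and height (world z) of bushing_1_center between 0.046 and 0.056 m and angle between bushing_1_center's own z axis and vertical below 0.1 rad)) and ((horizontal distance between bushing_2_center and mouth below 0.008 m and height (world z) of bushing_2_center below 0.188 m and angle between bushing_2_center's own z axis and vertical below 0.2 rad) or (x of bushing_2_center in the frame of case_top between -0.054 and 0.054 m and y of bushing_2_center in the frame of case_top between -0.081 and 0.081 m and height (world z) of bushing_2_center between 0.046 and 0.056 m and angle between bushing_2_center's own z axis and vertical below 0.1 rad)) and ((horizontal distance between bushing_3_center and mouth below 0.008 m and height (world z) of bushing_3_center below 0.188 m and angle between bushing_3_center's own z axis and vertical below 0.2 rad) or (x of bushing_3_center in the frame of case_top between -0.054 and 0.054 m and y of bushing_3_center in the frame of case_top between -0.081 and 0.081 m and height (world z) of bushing_3_center between 0.046 and 0.056 m and angle between bushing_3_center's own z axis and vertical below 0.1 rad)) and ((horizontal distance between bushing_4_center and mouth below 0.008 m and height (world z) of bushing_4_center below 0.188 m and angle between bushing_4_center's own z axis and vertical below 0.2 rad) or (x of bushing_4_center in the frame of case_top between -0.054 and 0.054 m and y of bushing_4_center in the frame of case_top between -0.081 and 0.081 m and height (world z) of bushing_4_center between 0.046 and 0.056 m and angle between bushing_4_center's own z axis and vertical below 0.1 rad)) and ((x of bushing_0_center in the frame of case_top between -0.054 and 0.054 m and y of bushing_0_center in the frame of case_top between -0.081 and 0.081 m and height (world z) of bushing_0_center between 0.046 and 0.056 m and angle between bushing_0_center's own z axis and vertical below 0.1 rad) or (x of bushing_1_center in the frame of case_top between -0.054 and 0.054 m and y of bushing_1_center in the frame of case_top between -0.081 and 0.081 m and height (world z) of bushing_1_center between 0.046 and 0.056 m and angle between bushing_1_center's own z axis and vertical below 0.1 rad) or (x of bushing_2_center in the frame of case_top between -0.054 and 0.054 m and y of bushing_2_center in the frame of case_top between -0.081 and 0.081 m and height (world z) of bushing_2_center between 0.046 and 0.056 m and angle between bushing_2_center's own z axis and vertical below 0.1 rad) or (x of bushing_3_center in the frame of case_top between -0.054 and 0.054 m and y of bushing_3_center in the frame of case_top between -0.081 and 0.081 m and height (world z) of bushing_3_center between 0.046 and 0.056 m and angle between bushing_3_center's own z axis and vertical below 0.1 rad) or (x of bushing_4_center in the frame of case_top between -0.054 and 0.054 m and y of bushing_4_center in the frame of case_top between -0.081 and 0.081 m and height (world z) of bushing_4_center between 0.046 and 0.056 m and angle between bushing_4_center's own z axis and vertical below 0.1 rad)) and horizontal distance between tape_roll_center and seat below 0.008 m and z of tape_roll_center in the frame of seat between 0.001 and 0.009 m and angle between tape_roll_center's own z axis and vertical below 0.1 rad and value of joint shuttle below 0.006 m); the robot touches nothing.
It fails at once if the vial is moved more than 30 mm (distance of vial from where it was at the start of the episode above 0.03 m).
It fails at once if the gender changer is moved more than 30 mm (distance of gender_changer from where it was at the start of the episode above 0.03 m).
It fails at once if the delrin block is moved more than 30 mm (distance of delrin_block from where it was at the start of the episode above 0.03 m).
It fails at once if a second bushing is drawn out of the magazine (value of joint shuttle above 0.06 m and ((horizontal distance between bushing_0_center and pocket below 0.012 m and height (world z) of bushing_0_center below 0.038 m and angle between bushing_0_center's own z axis and vertical below 0.2 rad) or (horizontal distance between bushing_1_center and pocket below 0.012 m and height (world z) of bushing_1_center below 0.038 m and angle between bushing_1_center's own z axis and vertical below 0.2 rad) or (horizontal distance between bushing_2_center and pocket below 0.012 m and height (world z) of bushing_2_center below 0.038 m and angle between bushing_2_center's own z axis and vertical below 0.2 rad) or (horizontal distance between bushing_3_center and pocket below 0.012 m and height (world z) of bushing_3_center below 0.038 m and angle between bushing_3_center's own z axis and vertical below 0.2 rad) or (horizontal distance between bushing_4_center and pocket below 0.012 m and height (world z) of bushing_4_center below 0.038 m and angle between bushing_4_center's own z axis and vertical below 0.2 rad)) and ((x of bushing_0_center in the frame of case_top between -0.054 and 0.054 m and y of bushing_0_center in the frame of case_top between -0.081 and 0.081 m and height (world z) of bushing_0_center between 0.046 and 0.056 m and angle between bushing_0_center's own z axis and vertical below 0.1 rad) or (x of bushing_1_center in the frame of case_top between -0.054 and 0.054 m and y of bushing_1_center in the frame of case_top between -0.081 and 0.081 m and height (world z) of bushing_1_center between 0.046 and 0.056 m and angle between bushing_1_center's own z axis and vertical below 0.1 rad) or (x of bushing_2_center in the frame of case_top between -0.054 and 0.054 m and y of bushing_2_center in the frame of case_top between -0.081 and 0.081 m and height (world z) of bushing_2_center between 0.046 and 0.056 m and angle between bushing_2_center's own z axis and vertical below 0.1 rad) or (x of bushing_3_center in the frame of case_top between -0.054 and 0.054 m and y of bushing_3_center in the frame of case_top between -0.081 and 0.081 m and height (world z) of bushing_3_center between 0.046 and 0.056 m and angle between bushing_3_center's own z axis and vertical below 0.1 rad) or (x of bushing_4_center in the frame of case_top between -0.054 and 0.054 m and y of bushing_4_center in the frame of case_top between -0.081 and 0.081 m and height (world z) of bushing_4_center between 0.046 and 0.056 m and angle between bushing_4_center's own z axis and vertical below 0.1 rad))).
Of bushing_0, bushing_1, bushing_2, bushing_3, bushing_4 only 3 to 5 are there at a start; the rules pass over those that are not, and their reading is None.
At some moment in a run one of tape_roll, bushing_0, bushing_1, bushing_2, bushing_3, bushing_4 may be knocked a few centimetres aside while the robot is not near it.
It also fails if it takes over 210 s, if anything falls off the work surface, if the arm or the gripper's body presses on something with over 40 N, if the wrist force passes 120 N, or if a joint passes its speed limit or range.

## Robot

A 6-joint arm with a two-finger parallel gripper is mounted at the origin on a cart in front of the work surface, level with it; the furniture and walls round the work are solid. World frame = base frame: x ahead of the robot, y to its left, z up, the work surface at z = 0. Lengths are in m, angles in rad, forces in N, time in s.
With the tool pointing down it reaches from about 0.25 to 0.725 m from the base axis. Payload 9.7 kg.
Tool frame: the origin (TCP) lies between the finger pads; the fingertips stand 19 mm ahead of it and the grasp point (between the pads) is the TCP; z points along the fingers, y is the line along which they close (so a half turn about z gives the same grasp; the last joint's range is limited). The gripper opens to 85 mm and grips with 20 to 120 N. Pads are 22 mm wide; open, the fingers measure 114 mm over their backs; the gripper's body (76 mm by 85 mm) begins 54 mm behind the grasp point. The pads swing forward as they close: fully open they stand 13 mm farther back than shut.
Start: joints at [0, 0.087, 0.176, 1.66, 0, 1.571], TCP at [0.55, -0, 0.25] pointing down, gripper open.
Joint ranges: [-3.13, 3.13], [-0.85, 1.81], [-1.15, 1.24], [-2.2, 2.28], [-1.44, 1.52], [-3.14, 3.14]. Speed limits (rad/s): [2.22, 2.22, 2.57, 3.14, 3.14, 3.14].

## Interface

Orientations are given as a 3x3 rotation matrix whose columns are the frame's x, y, z axes.
In Python, from bench import robot gives the robot as it stands. The module is installed in compiled form; this text tells all that it offers.
- The arm moves only by the tool carry_out, never from a script. Its argument "moves" is a list of rows, each an object of numbers: "ax", "ay", "az": the turn, a rotation vector about the tool's x, y, z in degrees; "dx", "dy", "dz": the shift along the tool's x, y, z in m; "fingers": the opening, from 0 (shut) to 1 (fully open). In form: [{"ax": .., "ay": .., "az": .., "dx": .., "dy": .., "dz": .., "fingers": ..}, ...]. A call has exactly 5 rows; each row shifts and turns the commanded pose from where the row before left it, along the tool's axes as they then stand; what a row does not reach is not made up. A row lasts 1/10 s, in which the tool goes at most 50 mm and 8.59 degrees, less where a joint would pass 70% of its speed; a pose out of reach is approached as far as the arm can. A call with a gripper value outside its range is refused whole. The fingers move at their own pace and stop on an object; the grip force is fixed at half the most. Time passes only in rows, so rows that do not move let the fingers close, or fill a call up. It gives the time, the measured TCP pose, the force, the opening and the grip force at its end, in the units of the state.
- robot.sense(): the state, without advancing time (a new reading comes with each control period).
- robot.snapshot(name): name is "scene" or "side" or "wrist"; returns a dict with "color" (384x512x3 uint8, red, green, blue), "fx", "fy", "cx", "cy" (pixels), "view" (4x4, takes a point from world to camera coordinates). Camera axes: x right, y down, z forward; pixel columns grow to the right and rows downward; lengths in m; the calibration is good to about 2 mm. A picture is of the moment at which its call begins. There is no depth.
- robot.finish_job(): hands the job in; it is judged then, once.
The state is a dict: "t": time; "qpos": joint angles; "qvel": joint speeds; "joint_efforts": joint torques, N m; "eef_pos": TCP position; "tool_rot": TCP orientation; "contact_force": force on the tool from outside, world axes, zero at the start; "wrist_torque": the same for the moment, N m; "finger_gap": finger opening in m; "finger_force": force on a finger pad.
Only numpy, scipy, OpenCV 4.12 (cv2) and the standard library are available. Lean on these libraries where they do the work, as an engineer would, in place of code of your own. Each camera call takes 0.05 s, during which the arm holds its last target. There are 200 camera calls.

## Working session

There is one attempt and no reset: what is moved stays moved. The work goes in short steps, Python scripts to look and compute and a tool call to move; the robot and the scene stay as the last step left them, time stands still between calls to the robot, and variables do not carry over. Pictures are saved under pics/ and viewed, at most 14 in all, crops included, and the job is handed in when it is done.

Besides the shell and the picture viewer there is one more tool, called after "Call:" as name([rows], argument=value, ...), one row to a line, values as JSON. carry_out: Moves the arm, as the interface text tells. Its arguments: {"type":"object","properties":{"moves":{"type":"array"}},"required":["moves"]}

```bash
mkdir -p pics
cat > h.py <<'E'
import numpy as np, cv2
from bench import robot
def snap(n,f):
    s=robot.snapshot(n); cv2.imwrite(f'pics/{f}.png',s['color'][:,:,::-1]); np.save(f'pics/{f}.npy',s,allow_pickle=True); return s
def load(f): return np.load(f'pics/{f}.npy',allow_pickle=True).item()
def ray(s,u,v):
    V=np.array(s['view']); R=V[:3,:3]; c=-R.T@V[:3,3]
    return c,R.T@np.array([(u-s['cx'])/s['fx'],(v-s['cy'])/s['fy'],1])
def plane(s,u,v,z):
    c,d=ray(s,u,v); return c+d*(z-c[2])/d[2]
def proj(s,p):
    V=np.array(s['view']); q=V[:3,:3]@np.array(p)+V[:3,3]; return np.array([s['fx']*q[0]/q[2]+s['cx'],s['fy']*q[1]/q[2]+s['cy']])
E
python3 - <<'E'
from h import *
np.set_printoptions(precision=3,suppress=True)
for n in ['scene','side','wrist']:
    s=snap(n,n+'0'); V=np.array(s['view']); print(n,s['fx'],s['cx'],s['cy'],-V[:3,:3].T@V[:3,3],V[2,:3])
a=[cv2.imread(f'pics/{n}0.png') for n in ['scene','side','wrist']]
print(robot.sense())
E
```

```text
scene 409.54908429222877 254.74830030002224 191.0809279666608 [-0.221  0.595  0.656] [ 0.652 -0.587 -0.479]
side 420.0999436663924 255.95701882455748 191.27703742715866 [ 0.274 -0.841  0.881] [ 0.202  0.719 -0.665]
wrist 297.66780125190945 254.11244855394037 192.7528371948293 [0.549 0.084 0.371] [-0.002 -0.328 -0.945]
{'t': 0.15, 'qpos': array([-0.   ,  0.087,  0.175,  1.66 , -0.   ,  1.571]), 'qvel': array([ 0.001, -0.003,  0.004, -0.   ,  0.   ,  0.001]), 'joint_efforts': array([ -0.003, -52.076,  46.504,   0.014,  -0.   ,  -0.   ]), 'eef_pos': array([ 0.55, -0.  ,  0.25]), 'tool_rot': array([[ 0.   ,  1.   , -0.001],
       [ 1.   , -0.   , -0.   ],
       [-0.   , -0.001, -1.   ]]), 'contact_force': array([-0.626,  0.043,  0.28 ]), 'wrist_torque': array([ 0.07 , -0.019, -0.013]), 'finger_force': 0.0, 'finger_gap': 0.08500064934343127}
```

View pics/scene0.png

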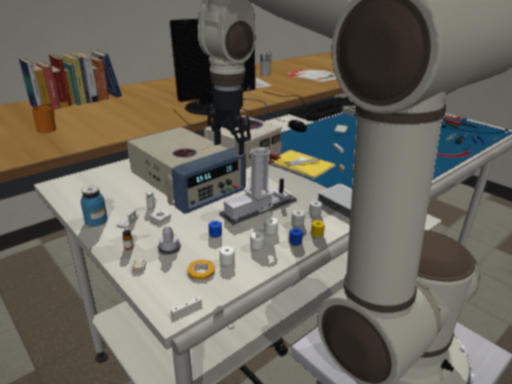

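View pics/side0.png

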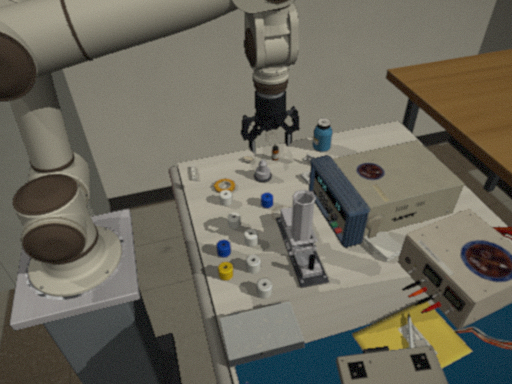

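View pics/wrist0.png

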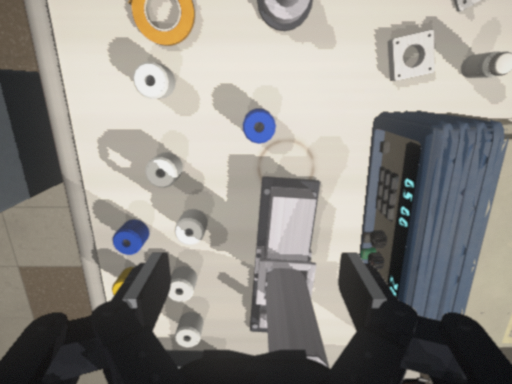

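Candidates (side image): white bushings (226,198), (234,220), (251,238), (253,264), (264,288); blue look-alikes (267,200), (223,248) and yellow (226,270) are to be left alone. Five white ones fit the description. I'll confirm that in one enlarged crop.

Run:
```python
from h import *
np.set_printoptions(precision=3,suppress=True)
a=cv2.imread('pics/side0.png')[140:360,170:350]; b=cv2.resize(a,None,fx=2.7,fy=2.7,interpolation=cv2.INTER_CUBIC); cv2.imwrite('pics/sidecrop.png',b)
s=load('wrist0'); g=s['color'].astype(int)
for n,(u,v) in dict(b0=(151,81),b1=(165,170),b2=(189,231),b3=(180,290),b4=(187,337)).items():
    p=g[v-14:v+15,u-14:u+15].sum(2); m=(p<250).astype(np.uint8)
    N,l,st,c=cv2.connectedComponentsWithStats(m)
    for i in range(1,N):
        if 8<st[i,4]<150: q=c[i]+[u-14,v-14]; print(n,q,st[i,4],plane(s,*q,.036))
h=cv2.cvtColor(s['color'],cv2.COLOR_RGB2HSV); 
m=cv2.inRange(h,(8,120,100),(25,255,255)); N,l,st,c=cv2.connectedComponentsWithStats(m)
for i in range(1,N):
    if st[i,4]>300: print('amber',st[i],c[i])
print('spindle tip?',plane(s,290,5,.068))
s=load('side0'); 
for n,u,v,z in [('b0',226,195,.036),('b1',234,216,.036),('b2',251,234,.036),('b3',253,260,.036),('b4',264,284,.036),('tape',224,186,.005),('spin',263,163,.068),('mouth',303,197,.19),('knob',312,255,.072)]: print(n,plane(s,u,v,z))
```

```text
b0 [150.438  81.312] 16 [0.439 0.092 0.036]
b1 [159.867 172.733] 30 [ 0.439 -0.008  0.036]
b2 [188.812 231.812] 16 [ 0.467 -0.084  0.036]
b3 [167.587 283.573] 75 [ 0.433 -0.161  0.036]
b3 [178.833 290.917] 12 [ 0.447 -0.172  0.036]
b4 [185.44 350.58] 50 [ 0.448 -0.277  0.036]
amber [ 129    0   65   45 1337] [164.364  23.292]
spindle tip? [0.58  0.155 0.068]
b0 [0.44  0.085 0.036]
b1 [ 0.441 -0.009  0.036]
b2 [ 0.468 -0.09   0.036]
b3 [ 0.448 -0.177  0.036]
b4 [ 0.452 -0.256  0.036]
tape [0.45  0.162 0.005]
spin [0.58  0.16  0.068]
mouth [ 0.586 -0.148  0.19 ]
knob [ 0.583 -0.234  0.072]
```

View pics/sidecrop.png

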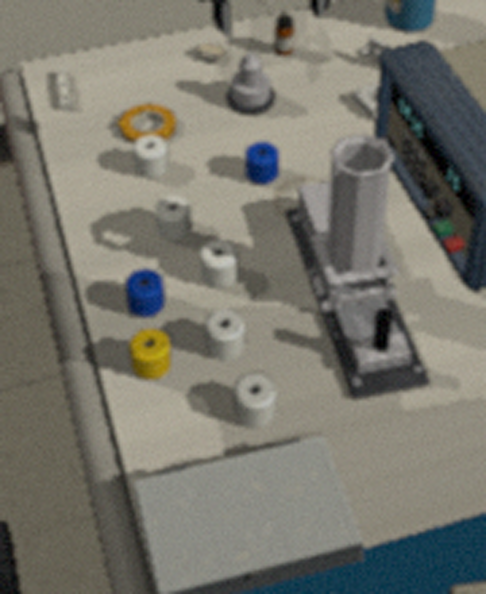

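The crop shows five white bushings at crop (152,145), (174,205), (219,250), (225,322) and (255,388). The blue ones are at (262,160) and (145,290), the yellow one at (150,352), and the grey case is at the bottom. The two views agree to within about 1 cm. Next I move toward the tape for a closer look.

Call:
carry_out([
  {"dx":0.03,"dy":-0.02},
  {"dx":0.03,"dy":-0.02},
  {"dx":0.03,"dy":-0.02},
  {"dx":0.03,"dy":-0.01},
  {"dx":0},
])

```text
invalid input
```

Run:
```python
from h import *
np.set_printoptions(precision=3,suppress=True)
print(robot.sense()['eef_pos'])
s=load('side0')
for n,u,v,z in [('bar',193,173,.012),('vial',276,147,.05),('adapter',249,158,.012),('c1',220,317,.0325),('c2',288.5,302,.0325),('c3',303,342,.0325),('c4',229,359,.0325),('blue0',267,197,.036),('blue1',223,244,.036),('yel',226,266,.036)]: print(n,plane(s,u,v,z))
s=snap('wrist','w1')
h=cv2.cvtColor(s['color'],cv2.COLOR_RGB2HSV)
m=cv2.inRange(h,(8,120,100),(25,255,255)); N,l,st,c=cv2.connectedComponentsWithStats(m)
for i in range(1,N):
    if st[i,4]>300:
        k,_=cv2.findContours((l==i).astype(np.uint8),cv2.RETR_CCOMP,cv2.CHAIN_APPROX_NONE)
        for q in k:
            if len(q)>20: e=cv2.fitEllipse(q); print('amber',e,plane(s,*e[0],.010),plane(s,*e[0],0.003))
```

```text
[ 0.55 -0.    0.25]
bar [0.366 0.249 0.012]
vial [0.654 0.253 0.05 ]
adapter [0.564 0.271 0.012]
c1 [ 0.33  -0.31   0.032]
c2 [ 0.492 -0.32   0.032]
c3 [ 0.488 -0.423  0.032]
c4 [ 0.326 -0.413  0.032]
blue0 [0.554 0.039 0.036]
blue1 [ 0.387 -0.102  0.036]
yel [ 0.377 -0.175  0.036]
amber ((162.9196014404297, 15.333333969116211), (51.38349914550781, 60.633277893066406), 118.64646911621094) [0.451 0.158 0.01 ] [0.45  0.16  0.003]
```

View pics/w1.png

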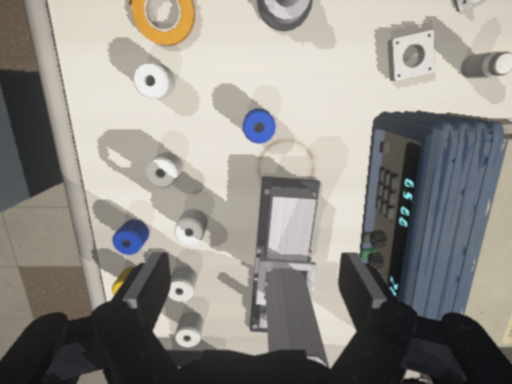

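The move was refused, so this is the same view as before. Every row probably needs all seven keys.

Call:
carry_out([
  {"ax":0,"ay":0,"az":0,"dx":0.03,"dy":-0.02,"dz":0,"fingers":1},
  {"ax":0,"ay":0,"az":0,"dx":0.03,"dy":-0.02,"dz":0,"fingers":1},
  {"ax":0,"ay":0,"az":0,"dx":0.03,"dy":-0.02,"dz":0,"fingers":1},
  {"ax":0,"ay":0,"az":0,"dx":0.03,"dy":-0.01,"dz":0,"fingers":1},
  {"ax":0,"ay":0,"az":0,"dx":0,"dy":0,"dz":0,"fingers":1},
])

```text
t: 0.7
eef_pos: [0.4788, 0.1225, 0.2505]
tool_rot: [[-0.003, 1.0, 0.0], [1.0, 0.003, 0.001], [0.001, 0.0, -1.0]]
contact_force: [0.6, -0.1, -0.8]
finger_gap: 0.0856
finger_force: 0.0
```

```bash
cat >> h.py <<'E'
def tape(s,z=.010):
    h=cv2.cvtColor(s['color'],cv2.COLOR_RGB2HSV)
    m=cv2.inRange(h,(8,120,100),(25,255,255)); N,l,st,c=cv2.connectedComponentsWithStats(m)
    i=1+np.argmax(st[1:,4]); k,_=cv2.findContours((l==i).astype(np.uint8),cv2.RETR_CCOMP,cv2.CHAIN_APPROX_NONE)
    for q in k:
        if len(q)>20: e=cv2.fitEllipse(q); print('tape',np.round(e[0],1),np.round(e[1],1),plane(s,*e[0],z),plane(s,*e[0],z-.005))
E
python3 - <<'E'
from h import *
np.set_printoptions(precision=3,suppress=True)
s=snap('wrist','w2'); tape(s); print([proj(s,p) for p in [(.44,.09,.036),(.58,.16,.068),(.44,-.008,.036)]])
E
```

```text
tape [231.4 126. ] [52.6 54.7] [0.451 0.165 0.01 ] [0.45  0.165 0.005]
tape [231.5 126.7] [34.2 35. ] [0.451 0.165 0.01 ] [0.45  0.164 0.005]
[array([222.291, 192.678]), array([354.707, 138.397]), array([224.658, 263.779])]
```

View pics/w2.png

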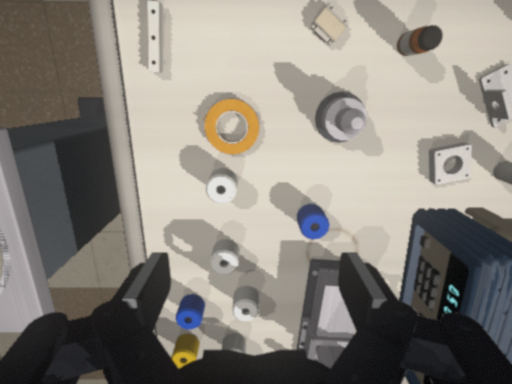

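w2 shows the tape at (231,126), the spindle tip near (351,121), the b0 bore at (221,186), the bar at (153,36), the adapter at (328,25) and the vial at (420,40). I go down on the tape.

Call:
carry_out([
  {"ax":0,"ay":0,"az":0,"dx":0.022,"dy":-0.014,"dz":0.03,"fingers":1},
  {"ax":0,"ay":0,"az":0,"dx":0.02,"dy":-0.014,"dz":0.04,"fingers":1},
  {"ax":0,"ay":0,"az":0,"dx":0,"dy":0,"dz":0.045,"fingers":1},
  {"ax":0,"ay":0,"az":0,"dx":0,"dy":0,"dz":0.045,"fingers":1},
  {"ax":0,"ay":0,"az":0,"dx":0,"dy":0,"dz":0.04,"fingers":1},
])

```text
t: 1.25
eef_pos: [0.4517, 0.1612, 0.0481]
tool_rot: [[0.0, 1.0, -0.0], [1.0, -0.0, -0.0], [-0.0, -0.0, -1.0]]
contact_force: [0.9, 0.2, 0.4]
finger_gap: 0.0857
finger_force: 0.0
```

Call:
carry_out([
  {"ax":0,"ay":0,"az":0,"dx":0,"dy":0,"dz":0.015,"fingers":1},
  {"ax":0,"ay":0,"az":0,"dx":0,"dy":0,"dz":0.01,"fingers":1},
  {"ax":0,"ay":0,"az":0,"dx":0,"dy":0,"dz":0,"fingers":1},
  {"ax":0,"ay":0,"az":0,"dx":0,"dy":0,"dz":0,"fingers":1},
  {"ax":0,"ay":0,"az":0,"dx":0,"dy":0,"dz":0,"fingers":1},
])

```text
t: 1.75
eef_pos: [0.4529, 0.1621, 0.0266]
tool_rot: [[0.0, 1.0, 0.002], [1.0, -0.0, 0.001], [0.001, 0.002, -1.0]]
contact_force: [0.6, 0.8, 0.3]
finger_gap: 0.0851
finger_force: 0.0
```

Run:
```python
from h import *
np.set_printoptions(precision=3,suppress=True)
s=load('w2'); print(plane(s,351,121,.068),plane(s,340,117,.006),plane(s,345,119,.03))
print('b0',plane(s,221,186,.036),plane(s,226,261,.036),plane(s,244,311,.036))
print('vial',plane(s,429,37,.051),plane(s,328,25,.012),plane(s,153,36,.012))
snap('wrist','w3');snap('side','s3')
a=cv2.imread('pics/w3.png');cv2.imwrite('pics/c3.png',np.hstack([cv2.resize(a,(400,300)),cv2.resize(cv2.imread('pics/s3.png')[130:250,170:330],(400,300))]))
```

```text
[0.574 0.177 0.068] [0.58  0.176 0.006] [0.579 0.176 0.03 ]
b0 [0.439 0.098 0.036] [ 0.442 -0.004  0.036] [ 0.465 -0.083  0.036]
vial [0.646 0.255 0.051] [0.556 0.272 0.012] [0.368 0.261 0.012]
```

View pics/c3.png

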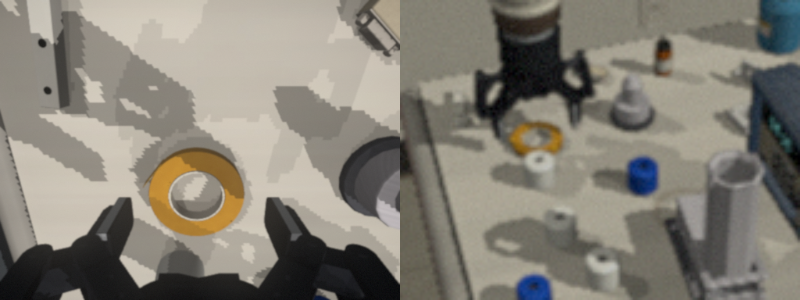

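Run:
```python
from h import *
np.set_printoptions(precision=3,suppress=True)
s=load('w3'); tape(s); tape(load('side0'))
x=robot.sense()['eef_pos']; print(x,proj(s,x),proj(s,(x[0],x[1],.01)))
```

```text
tape [250.8 247.1] [107.6 121.1] [0.451 0.168 0.01 ] [0.45  0.165 0.005]
tape [251.1 250.4] [66.1 74.2] [0.451 0.166 0.01 ] [0.451 0.163 0.005]
tape [470.2  97.1] [ 96.4 142.8] [1.539 0.389 0.01 ] [1.546 0.396 0.005]
[0.453 0.162 0.026] [255.095 275.262] [254.97  257.037]
```

The fingertips look only about 6 mm ahead of the TCP when fully open, so I'll go to z≈0.015 and close.

Call:
carry_out([
  {"ax":0,"ay":0,"az":0,"dx":0.004,"dy":-0.002,"dz":0.005,"fingers":1},
  {"ax":0,"ay":0,"az":0,"dx":0,"dy":0,"dz":0.005,"fingers":1},
  {"ax":0,"ay":0,"az":0,"dx":0,"dy":0,"dz":0.001,"fingers":1},
  {"ax":0,"ay":0,"az":0,"dx":0,"dy":0,"dz":0,"fingers":0.85},
  {"ax":0,"ay":0,"az":0,"dx":0,"dy":0,"dz":0,"fingers":0.7},
])

```text
t: 2.35
eef_pos: [0.4501, 0.166, 0.0149]
tool_rot: [[-0.0, 1.0, 0.0], [1.0, 0.0, 0.0], [0.0, 0.0, -1.0]]
contact_force: [-1.4, -0.8, 3.0]
finger_gap: 0.0628
finger_force: 64.8
```

Call:
carry_out([
  {"ax":0,"ay":0,"az":0,"dx":0,"dy":0,"dz":0,"fingers":0.6},
  {"ax":0,"ay":0,"az":0,"dx":0,"dy":0,"dz":0,"fingers":0.6},
  {"ax":0,"ay":0,"az":0,"dx":0,"dy":0,"dz":0,"fingers":0.6},
  {"ax":0,"ay":0,"az":0,"dx":0,"dy":0,"dz":0,"fingers":0.6},
  {"ax":0,"ay":0,"az":0,"dx":0,"dy":0,"dz":0,"fingers":0.6},
])

```text
t: 2.85
eef_pos: [0.4502, 0.1661, 0.015]
tool_rot: [[0.0, 1.0, 0.0], [1.0, -0.0, 0.0], [0.0, 0.0, -1.0]]
contact_force: [-2.4, -0.3, 6.1]
finger_gap: 0.0626
finger_force: 65.7
```

Call:
carry_out([
  {"ax":0,"ay":0,"az":0,"dx":0,"dy":0,"dz":-0.02,"fingers":0.6},
  {"ax":0,"ay":0,"az":0,"dx":0,"dy":0,"dz":-0.03,"fingers":0.6},
  {"ax":0,"ay":0,"az":0,"dx":0,"dy":0,"dz":-0.04,"fingers":0.6},
  {"ax":0,"ay":0,"az":0,"dx":0,"dy":0,"dz":0,"fingers":0.6},
  {"ax":0,"ay":0,"az":0,"dx":0,"dy":0,"dz":0,"fingers":0.6},
])

```text
t: 3.35
eef_pos: [0.4506, 0.1662, 0.1051]
tool_rot: [[0.0, 1.0, 0.002], [1.0, -0.0, 0.001], [0.001, 0.002, -1.0]]
contact_force: [-0.8, 0.8, -1.2]
finger_gap: 0.0625
finger_force: 66.1
```

Run:
```python
from h import *
np.set_printoptions(precision=3,suppress=True)
s=snap('wrist','w4'); x=robot.sense()['eef_pos']; tape(s,x[2]-.005); print(x,[ (z,proj(s,(x[0],x[1],z))) for z in (x[2],x[2]-.01)])
c=snap('side','s4')
a=cv2.imread('pics/w4.png');cv2.imwrite('pics/c4.png',np.hstack([cv2.resize(a,(400,300)),cv2.resize(cv2.imread('pics/s4.png')[90:250,170:330],(400,300))]))
```

```text
tape [253.5 264.6] [113.2 128.3] [0.45  0.168 0.099] [0.45  0.165 0.094]
tape [254.2 268.7] [69.1 78.8] [0.45  0.166 0.099] [0.45  0.163 0.094]
[0.45  0.166 0.104] [(np.float64(0.10390461283413677), array([254.23 , 274.655])), (np.float64(0.09390461283413677), array([254.208, 263.215]))]
```

View pics/c4.png

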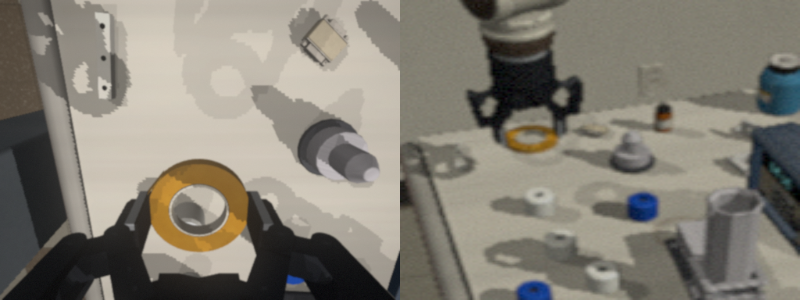

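c4 shows the tape gripped flat and centred between the pads. I move it above the spindle.

Call:
carry_out([
  {"ax":0,"ay":0,"az":0,"dx":0.003,"dy":0.03,"dz":-0.01,"fingers":0.6},
  {"ax":0,"ay":0,"az":0,"dx":0.003,"dy":0.035,"dz":-0.005,"fingers":0.6},
  {"ax":0,"ay":0,"az":0,"dx":0.002,"dy":0.035,"dz":0,"fingers":0.6},
  {"ax":0,"ay":0,"az":0,"dx":0.002,"dy":0.027,"dz":0,"fingers":0.6},
  {"ax":0,"ay":0,"az":0,"dx":0,"dy":0,"dz":0,"fingers":0.6},
])

```text
t: 3.95
eef_pos: [0.5787, 0.1758, 0.1165]
tool_rot: [[0.001, 1.0, -0.003], [1.0, -0.001, -0.001], [-0.001, -0.002, -1.0]]
contact_force: [-1.7, -1.0, -1.2]
finger_gap: 0.0627
finger_force: 66.1
```

Run:
```python
from h import *
np.set_printoptions(precision=3,suppress=True)
s=load('w4'); print(plane(s,473,221,.068),plane(s,330*1.28,150*1.28,.006))
s=snap('wrist','w5'); x=robot.sense()['eef_pos']; print(x); tape(s,x[2]-.005)
for z in (.03,.068): print(z,proj(s,(.577,.176,z)))
a=cv2.imread('pics/w5.png')[120:384,100:420];cv2.imwrite('pics/c5.png',cv2.resize(a,(640,528)))
```

```text
[0.578 0.178 0.068] [0.582 0.174 0.006]
[0.577 0.176 0.117]
tape [253.4 264.7] [113.5 127.9] [0.578 0.179 0.112] [0.578 0.176 0.107]
tape [254.2 268.7] [69.1 78.8] [0.578 0.176 0.112] [0.578 0.173 0.107]
0.03 [253.223 207.254]
0.068 [252.834 229.83 ]
```

View pics/c5.png

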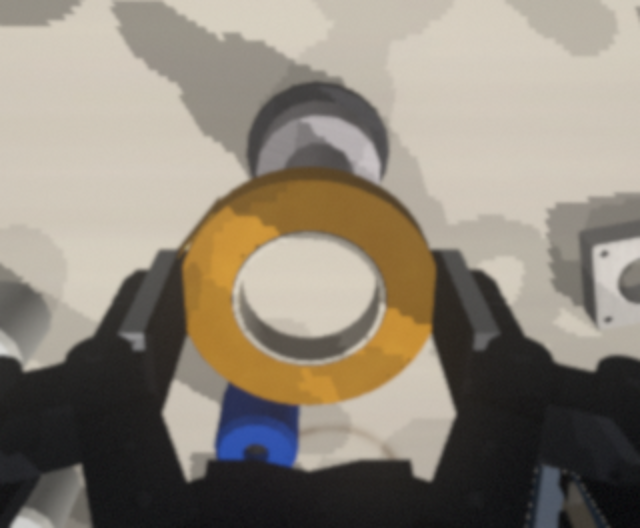

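Run:
```python
from h import *
np.set_printoptions(precision=3,suppress=True)
s=load('w5'); print(plane(s,260,176.5,.03)-[0,.024,0],plane(s,259,161,.008)-[0,.03,0],plane(s,259,161,.014)-[0,.03,0])
print('shoulder edges',plane(s,100+257/2,120+155/2,.03),plane(s,100+383/2,120+155/2,.03))
h=load('side0')['color'];s=load('side0')
for z,p in [(.03,(.581,.176,.03)),(.068,(.581,.176,.068)),(0.068,(.581,.165,.068))]: print(proj(s,p))
```

```text
[0.582 0.176 0.03 ] [0.581 0.176 0.008] [0.581 0.178 0.014]
shoulder edges [0.559 0.184 0.03 ] [0.605 0.184 0.03 ]
[261.969 169.393]
[261.862 160.044]
[262.893 162.065]
```

The spindle is at (0.5815, 0.176), which means a 4 mm shift before lowering.

Call:
carry_out([
  {"ax":0,"ay":0,"az":0,"dx":0,"dy":0.004,"dz":0.01,"fingers":0.6},
  {"ax":0,"ay":0,"az":0,"dx":0,"dy":0,"dz":0.02,"fingers":0.6},
  {"ax":0,"ay":0,"az":0,"dx":0,"dy":0,"dz":0.02,"fingers":0.6},
  {"ax":0,"ay":0,"az":0,"dx":0,"dy":0,"dz":0.01,"fingers":0.6},
  {"ax":0,"ay":0,"az":0,"dx":0,"dy":0,"dz":0.007,"fingers":0.6},
])

```text
t: 4.5
eef_pos: [0.58, 0.1759, 0.051]
tool_rot: [[-0.0, 1.0, -0.001], [1.0, 0.0, -0.0], [-0.0, -0.001, -1.0]]
contact_force: [-0.1, -0.5, -0.8]
finger_gap: 0.0627
finger_force: 66.1
```

Call:
carry_out([
  {"ax":0,"ay":0,"az":0,"dx":0,"dy":0,"dz":0.002,"fingers":0.6},
  {"ax":0,"ay":0,"az":0,"dx":0,"dy":0,"dz":0,"fingers":0.7},
  {"ax":0,"ay":0,"az":0,"dx":0,"dy":0,"dz":0,"fingers":0.9},
  {"ax":0,"ay":0,"az":0,"dx":0,"dy":0,"dz":0,"fingers":1},
  {"ax":0,"ay":0,"az":0,"dx":0,"dy":0,"dz":0,"fingers":1},
])

```text
t: 5.0
eef_pos: [0.5813, 0.1761, 0.0509]
tool_rot: [[0.0, 1.0, 0.001], [1.0, -0.0, 0.0], [0.0, 0.001, -1.0]]
contact_force: [1.1, -0.2, -0.0]
finger_gap: 0.0851
finger_force: 0.0
```

Call:
carry_out([
  {"ax":0,"ay":0,"az":0,"dx":0,"dy":0,"dz":-0.02,"fingers":1},
  {"ax":0,"ay":0,"az":0,"dx":0,"dy":0,"dz":-0.04,"fingers":1},
  {"ax":0,"ay":0,"az":0,"dx":0,"dy":0,"dz":-0.05,"fingers":1},
  {"ax":0,"ay":0,"az":0,"dx":-0.03,"dy":-0.05,"dz":-0.04,"fingers":0.8},
  {"ax":0,"ay":0,"az":0,"dx":0,"dy":-0.05,"dz":0,"fingers":0.8},
])

```text
t: 5.5
eef_pos: [0.4975, 0.154, 0.1929]
tool_rot: [[0.002, 1.0, 0.007], [1.0, -0.002, 0.002], [0.002, 0.007, -1.0]]
contact_force: [-0.8, 1.3, 1.2]
finger_gap: 0.0685
finger_force: 0.0
```

Run:
```python
from h import *
np.set_printoptions(precision=3,suppress=True)
s=snap('wrist','w6'); x=robot.sense()['eef_pos']; print(x); tape(s,.04); print(proj(s,(.439,.095,.036)))
c=snap('side','s6')
a=cv2.imread('pics/w6.png');cv2.imwrite('pics/c6.png',np.hstack([cv2.resize(a,(400,300)),cv2.resize(cv2.imread('pics/s6.png')[90:250,170:330],(400,300))]))
```

```text
[0.488 0.153 0.19 ]
tape [340.5 158.9] [64.9 70. ] [0.579 0.176 0.04 ] [0.58  0.175 0.035]
tape [341.3 160.4] [41.1 44.3] [0.58  0.175 0.04 ] [0.581 0.174 0.035]
[197.759 235.343]
```

View pics/c6.png

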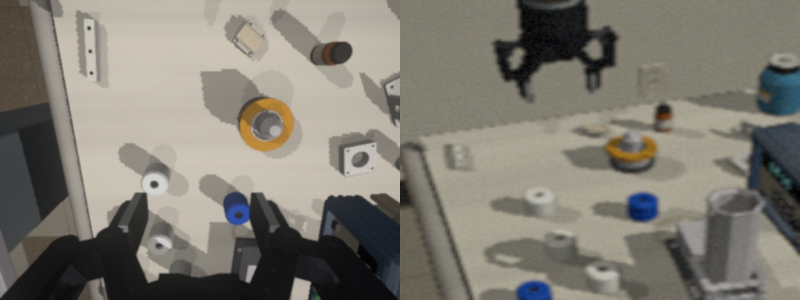

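c6 shows the tape flat on the spindle shoulder and b0's bore at (197,235), exactly where predicted for (0.439, 0.095). I grasp b0.

Call:
carry_out([
  {"ax":0,"ay":0,"az":0,"dx":-0.03,"dy":-0.025,"dz":0.02,"fingers":0.75},
  {"ax":0,"ay":0,"az":0,"dx":-0.028,"dy":-0.024,"dz":0.03,"fingers":0.75},
  {"ax":0,"ay":0,"az":0,"dx":0,"dy":0,"dz":0.04,"fingers":0.75},
  {"ax":0,"ay":0,"az":0,"dx":0,"dy":0,"dz":0,"fingers":0.75},
  {"ax":0,"ay":0,"az":0,"dx":0,"dy":0,"dz":0,"fingers":0.75},
])

```text
t: 6.1
eef_pos: [0.447, 0.0969, 0.0994]
tool_rot: [[-0.0, 1.0, -0.0], [1.0, 0.0, 0.0], [0.0, -0.0, -1.0]]
contact_force: [1.4, 0.3, 0.7]
finger_gap: 0.0643
finger_force: 0.0
```

```bash
cat >> h.py <<'E'
def bore(s,p,r=30,tool=None):
    g=s['color'].min(2); q=proj(s,p); u,v=np.round(q).astype(int)
    bh=cv2.morphologyEx(g,cv2.MORPH_BLACKHAT,cv2.getStructuringElement(cv2.MORPH_ELLIPSE,(25,25)))
    m=np.zeros_like(g); m[max(v-r,0):v+r,max(u-r,0):u+r]=(bh>60)[max(v-r,0):v+r,max(u-r,0):u+r]
    N,l,st,c=cv2.connectedComponentsWithStats(m.astype(np.uint8))
    for i in range(1,N):
        w,h=st[i,2:4]
        if st[i,4]>12 and .4<w/h<2.5 and max(w,h)<40: print('bore',np.round(c[i],1),'exp',q,'area',st[i,4],plane(s,*c[i],p[2]))
E
python3 - <<'E'
from h import *
np.set_printoptions(precision=3,suppress=True)
s=snap('wrist','w7'); x=robot.sense()['eef_pos']; print(x)
bore(s,(.439,.095,.036)); bore(s,(.441,-.007,.036))
E
```

```text
[0.448 0.097 0.1  ]
bore [258.8 198. ] exp [243.613 223.008] area 132 [0.449 0.113 0.036]
bore [241.9 223.8] exp [243.613 223.008] area 200 [0.438 0.094 0.036]
bore [243.2 338.4] exp [247.563 340.092] area 67 [ 0.438 -0.005  0.036]
```

Call:
carry_out([
  {"ax":0,"ay":0,"az":0,"dx":-0.003,"dy":-0.01,"dz":0.02,"fingers":0.75},
  {"ax":0,"ay":0,"az":0,"dx":0,"dy":0,"dz":0.03,"fingers":0.75},
  {"ax":0,"ay":0,"az":0,"dx":0,"dy":0,"dz":0.017,"fingers":0.75},
  {"ax":0,"ay":0,"az":0,"dx":0,"dy":0,"dz":0,"fingers":0.75},
  {"ax":0,"ay":0,"az":0,"dx":0,"dy":0,"dz":0,"fingers":0.3},
])

```text
t: 6.65
eef_pos: [0.4379, 0.0943, 0.0335]
tool_rot: [[-0.0, 1.0, 0.002], [1.0, 0.0, 0.0], [0.0, 0.002, -1.0]]
contact_force: [1.1, 0.9, -0.2]
finger_gap: 0.0511
finger_force: 0.0
```

Call:
carry_out([
  {"ax":0,"ay":0,"az":0,"dx":0,"dy":0,"dz":0,"fingers":0.3},
  {"ax":0,"ay":0,"az":0,"dx":0,"dy":0,"dz":0,"fingers":0.3},
  {"ax":0,"ay":0,"az":0,"dx":0,"dy":0,"dz":0,"fingers":0.3},
  {"ax":0,"ay":0,"az":0,"dx":0,"dy":0,"dz":-0.02,"fingers":0.3},
  {"ax":0,"ay":0,"az":0,"dx":0,"dy":0,"dz":-0.04,"fingers":0.3},
])

```text
t: 7.15
eef_pos: [0.4356, 0.0936, 0.0913]
tool_rot: [[-0.0, 1.0, -0.003], [1.0, 0.0, -0.001], [-0.001, -0.003, -1.0]]
contact_force: [0.3, -0.1, 0.3]
finger_gap: 0.0361
finger_force: 60.2
```

Call:
carry_out([
  {"ax":0,"ay":0,"az":0,"dx":0,"dy":0,"dz":-0.05,"fingers":0.3},
  {"ax":0,"ay":0,"az":0,"dx":0,"dy":0,"dz":-0.05,"fingers":0.3},
  {"ax":0,"ay":0,"az":0,"dx":0,"dy":0,"dz":-0.05,"fingers":0.3},
  {"ax":0,"ay":0,"az":0,"dx":0,"dy":0,"dz":-0.03,"fingers":0.3},
  {"ax":0,"ay":0,"az":0,"dx":0,"dy":0,"dz":0,"fingers":0.3},
])

```text
t: 7.65
eef_pos: [0.438, 0.0941, 0.2777]
tool_rot: [[-0.0, 1.0, 0.009], [1.0, 0.0, 0.002], [0.002, 0.009, -1.0]]
contact_force: [-0.7, -0.4, -1.0]
finger_gap: 0.0354
finger_force: 60.2
```

Run:
```python
from h import *
np.set_printoptions(precision=3,suppress=True)
s=snap('wrist','w8'); x=robot.sense()['eef_pos']; print(x)
bore(s,x+[0,0,.004])
s=load('side0'); print('mouth ell')
g=cv2.imread('pics/side0.png'); c=cv2.imread('pics/w8.png')[180:384,120:400]
cv2.imwrite('pics/c8.png',np.hstack([cv2.resize(c,(400,300)),cv2.resize(g[180:280,270:340],(280,400))[:300]]))
```

```text
[0.438 0.094 0.275]
bore [254.  276.8] exp [254.848 277.361] area 371 [0.437 0.094 0.279]
bore [226.1 297. ] exp [254.848 277.361] area 22 [0.424 0.083 0.279]
mouth ell
```

View pics/c8.png

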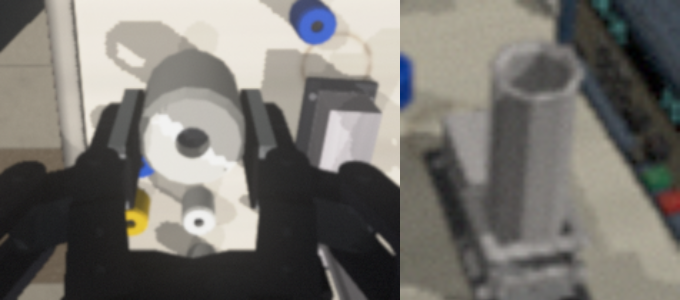

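c8 shows the bushing upright and centred in the grip. I carry it above the mouth and look past it.

Call:
carry_out([
  {"ax":0,"ay":0,"az":0,"dx":-0.025,"dy":0.02,"dz":-0.01,"fingers":0.3},
  {"ax":0,"ay":0,"az":0,"dx":-0.035,"dy":0.022,"dz":-0.005,"fingers":0.3},
  {"ax":0,"ay":0,"az":0,"dx":-0.035,"dy":0.022,"dz":-0.005,"fingers":0.3},
  {"ax":0,"ay":0,"az":0,"dx":-0.035,"dy":0.022,"dz":0,"fingers":0.3},
  {"ax":0,"ay":0,"az":0,"dx":-0.035,"dy":0.022,"dz":0,"fingers":0.3},
])

```text
t: 8.2
eef_pos: [0.5452, -0.0727, 0.2911]
tool_rot: [[-0.0, 1.0, -0.0], [1.0, 0.0, 0.0], [0.0, -0.0, -1.0]]
contact_force: [1.0, 0.5, 0.1]
finger_gap: 0.0356
finger_force: 60.3
```

Call:
carry_out([
  {"ax":0,"ay":0,"az":0,"dx":-0.035,"dy":0.022,"dz":0,"fingers":0.3},
  {"ax":0,"ay":0,"az":0,"dx":-0.034,"dy":0.018,"dz":0,"fingers":0.3},
  {"ax":0,"ay":0,"az":0,"dx":0,"dy":0,"dz":0,"fingers":0.3},
  {"ax":0,"ay":0,"az":0,"dx":0,"dy":0,"dz":0,"fingers":0.3},
  {"ax":0,"ay":0,"az":0,"dx":0,"dy":0,"dz":0,"fingers":0.3},
])

```text
t: 8.7
eef_pos: [0.5843, -0.1396, 0.2914]
tool_rot: [[-0.0, 1.0, -0.001], [1.0, 0.0, 0.0], [0.0, -0.001, -1.0]]
contact_force: [-0.2, 0.1, -0.7]
finger_gap: 0.0357
finger_force: 60.3
```

Run:
```python
from h import *
np.set_printoptions(precision=3,suppress=True)
s=load('side0'); print(plane(s,304.4,198,.19))
s=snap('wrist','w9'); x=robot.sense(); print(x['eef_pos'],x['qpos']); print(proj(s,(.588,-.15,.19)))
c=cv2.imread('pics/w9.png')[80:330,100:400]
cv2.imwrite('pics/c9.png',cv2.resize(c,(600,500)))
```

```text
[ 0.588 -0.152  0.19 ]
[ 0.584 -0.139  0.292] [-0.234  0.236  0.426  1.761  0.     1.336]
[259.751 212.712]
```

View pics/c9.png

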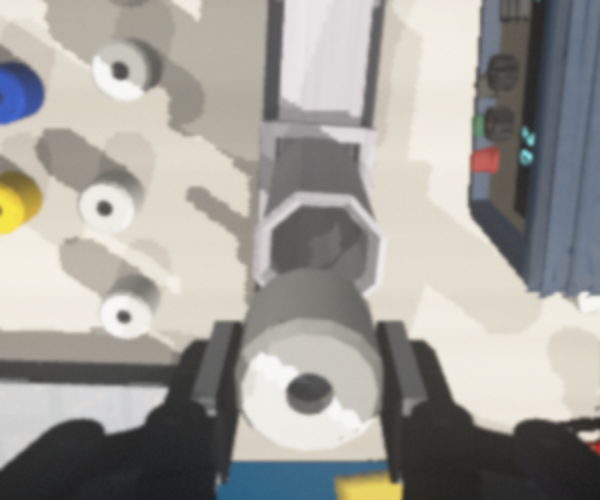

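The mouth octagon appears in the crop at x 255–386 with its far edge at row 193. Bushings 2–4 are visible too, at crop (120,70), (104,208) and (123,316).

Run:
```python
from h import *
np.set_printoptions(precision=3,suppress=True)
s=load('w9'); print(plane(s,260,176.5,.19)-[0,.027,0],plane(s,260,182.5,.19)-[0,.024,0], plane(s,100+255/2,80+235/2,.19)[0],plane(s,100+386/2,80+235/2,.19)[0])
for p in [(.467,-.084,.036),(.447,-.174,.036),(.451,-.256,.036)]: bore(s,p)
```

```text
[ 0.588 -0.146  0.19 ] [ 0.588 -0.148  0.19 ] 0.5622043572806543 0.6143951574289314
bore [176.7 114.4] exp [159.544 113.892] area 90 [ 0.488 -0.085  0.036]
bore [159.5 115.1] exp [159.544 113.892] area 59 [ 0.467 -0.085  0.036]
bore [157.8 166.8] exp [151.489 183.835] area 157 [ 0.458 -0.151  0.036]
bore [151.7 183.7] exp [151.489 183.835] area 52 [ 0.447 -0.174  0.036]
bore [135.5 200.6] exp [151.489 183.835] area 21 [ 0.423 -0.198  0.036]
bore [166.5 222. ] exp [160.802 239.058] area 290 [ 0.462 -0.229  0.036]
bore [161.5 238. ] exp [160.802 239.058] area 40 [ 0.452 -0.254  0.036]
```

Call:
carry_out([
  {"ax":0,"ay":0,"az":0,"dx":-0.01,"dy":0.004,"dz":0.01,"fingers":0.3},
  {"ax":0,"ay":0,"az":0,"dx":0,"dy":0,"dz":0.03,"fingers":0.3},
  {"ax":0,"ay":0,"az":0,"dx":0,"dy":0,"dz":0.022,"fingers":0.3},
  {"ax":0,"ay":0,"az":0,"dx":0,"dy":0,"dz":0.008,"fingers":0.3},
  {"ax":0,"ay":0,"az":0,"dx":0,"dy":0,"dz":0,"fingers":0.3},
])

```text
t: 9.25
eef_pos: [0.5881, -0.15, 0.2204]
tool_rot: [[-0.0, 1.0, -0.002], [1.0, 0.0, 0.0], [0.0, -0.002, -1.0]]
contact_force: [0.4, -0.3, 0.5]
finger_gap: 0.0354
finger_force: 60.3
```

Call:
carry_out([
  {"ax":0,"ay":0,"az":0,"dx":0,"dy":0,"dz":0.006,"fingers":0.3},
  {"ax":0,"ay":0,"az":0,"dx":0,"dy":0,"dz":0.004,"fingers":0.3},
  {"ax":0,"ay":0,"az":0,"dx":0,"dy":0,"dz":0.002,"fingers":0.3},
  {"ax":0,"ay":0,"az":0,"dx":0,"dy":0,"dz":0,"fingers":0.3},
  {"ax":0,"ay":0,"az":0,"dx":0,"dy":0,"dz":0,"fingers":0.3},
])

```text
t: 9.75
eef_pos: [0.5892, -0.1485, 0.2148]
tool_rot: [[-0.002, 1.0, 0.006], [1.0, 0.002, 0.002], [0.002, 0.006, -1.0]]
contact_force: [-7.1, 11.0, 22.7]
finger_gap: 0.0359
finger_force: 62.7
```

Call:
carry_out([
  {"ax":0,"ay":0,"az":0,"dx":0.001,"dy":-0.001,"dz":-0.002,"fingers":0.3},
  {"ax":0,"ay":0,"az":0,"dx":0.001,"dy":-0.001,"dz":0,"fingers":0.3},
  {"ax":0,"ay":0,"az":0,"dx":0.001,"dy":0,"dz":0,"fingers":0.3},
  {"ax":0,"ay":0,"az":0,"dx":0,"dy":0,"dz":0,"fingers":0.3},
  {"ax":0,"ay":0,"az":0,"dx":0,"dy":0,"dz":0,"fingers":0.3},
])

```text
t: 10.25
eef_pos: [0.5869, -0.1471, 0.2114]
tool_rot: [[-0.0, 1.0, 0.0], [1.0, 0.0, 0.0], [0.0, 0.0, -1.0]]
contact_force: [3.2, 2.3, 0.9]
finger_gap: 0.0355
finger_force: 60.6
```

The bushing slipped in at (0.587, -0.147). I release it and rise to look.

Call:
carry_out([
  {"ax":0,"ay":0,"az":0,"dx":0,"dy":0,"dz":0,"fingers":0.5},
  {"ax":0,"ay":0,"az":0,"dx":0,"dy":0,"dz":0,"fingers":0.7},
  {"ax":0,"ay":0,"az":0,"dx":0,"dy":0,"dz":0,"fingers":0.75},
  {"ax":0,"ay":0,"az":0,"dx":0,"dy":0,"dz":-0.03,"fingers":0.75},
  {"ax":0,"ay":0,"az":0,"dx":0,"dy":0,"dz":-0.05,"fingers":0.75},
])

```text
t: 10.75
eef_pos: [0.5855, -0.1471, 0.289]
tool_rot: [[0.0, 1.0, -0.007], [1.0, -0.0, 0.001], [0.001, -0.007, -1.0]]
contact_force: [0.8, -0.1, 1.0]
finger_gap: 0.0638
finger_force: 0.0
```

Run:
```python
from h import *
np.set_printoptions(precision=3,suppress=True)
s=snap('wrist','w10'); x=robot.sense(); print(x['eef_pos'])
c=cv2.imread('pics/w10.png')[80:330,100:400]
d=snap('side','s10');g=cv2.imread('pics/s10.png')
cv2.imwrite('pics/c10.png',np.hstack([cv2.resize(c,(480,400)),cv2.resize(g[170:310,210:330],(320,400))]))
```

```text
[ 0.587 -0.147  0.3  ]
```

View pics/c10.png

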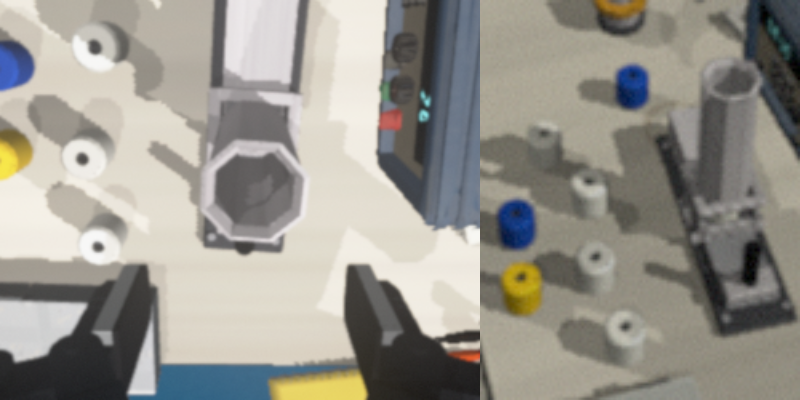

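c10 shows the tube mouth empty-looking (bushing dropped inside), and the remaining four bushings in place: b2, b3 and b4 at crop (95,46), (82,158), (98,246), with b1 at side crop (545,148). Next is b4.

Call:
carry_out([
  {"ax":0,"ay":0,"az":0,"dx":-0.027,"dy":-0.034,"dz":0,"fingers":0.65},
  {"ax":0,"ay":0,"az":0,"dx":-0.027,"dy":-0.034,"dz":0,"fingers":0.65},
  {"ax":0,"ay":0,"az":0,"dx":-0.027,"dy":-0.034,"dz":0.01,"fingers":0.65},
  {"ax":0,"ay":0,"az":0,"dx":-0.027,"dy":-0.033,"dz":0.03,"fingers":0.65},
  {"ax":0,"ay":0,"az":0,"dx":0,"dy":0,"dz":0.04,"fingers":0.65},
])

```text
t: 11.35
eef_pos: [0.4507, -0.2569, 0.2142]
tool_rot: [[0.004, 1.0, 0.003], [1.0, -0.004, -0.003], [-0.003, 0.003, -1.0]]
contact_force: [1.8, 0.4, -0.4]
finger_gap: 0.0558
finger_force: 0.0
```

Call:
carry_out([
  {"ax":0,"ay":0,"az":0,"dx":0,"dy":0,"dz":0.04,"fingers":0.65},
  {"ax":0,"ay":0,"az":0,"dx":0,"dy":0,"dz":0.04,"fingers":0.65},
  {"ax":0,"ay":0,"az":0,"dx":0,"dy":0,"dz":0.04,"fingers":0.65},
  {"ax":0,"ay":0,"az":0,"dx":0,"dy":0,"dz":0,"fingers":0.65},
  {"ax":0,"ay":0,"az":0,"dx":0,"dy":0,"dz":0,"fingers":0.65},
])

```text
t: 11.85
eef_pos: [0.4528, -0.2541, 0.0935]
tool_rot: [[0.0, 1.0, -0.001], [1.0, -0.0, 0.0], [0.0, -0.001, -1.0]]
contact_force: [0.7, -0.4, 0.8]
finger_gap: 0.0556
finger_force: 0.0
```

Run:
```python
from h import *
np.set_printoptions(precision=3,suppress=True)
s=snap('wrist','w11'); x=robot.sense(); print(x['eef_pos'],x['finger_gap'])
bore(s,(.452,-.255,.036))
```

```text
[ 0.454 -0.255  0.095] 0.055163852720951576
bore [268.5 197.7] exp [254.072 225.365] area 77 [ 0.461 -0.235  0.036]
bore [227.7 215.6] exp [254.072 225.365] area 37 [ 0.435 -0.248  0.036]
bore [253.  224.4] exp [254.072 225.365] area 215 [ 0.451 -0.254  0.036]
```

Call:
carry_out([
  {"ax":0,"ay":0,"az":0,"dx":0,"dy":-0.002,"dz":0.02,"fingers":0.65},
  {"ax":0,"ay":0,"az":0,"dx":0,"dy":0,"dz":0.025,"fingers":0.65},
  {"ax":0,"ay":0,"az":0,"dx":0,"dy":0,"dz":0.016,"fingers":0.65},
  {"ax":0,"ay":0,"az":0,"dx":0,"dy":0,"dz":0,"fingers":0.5},
  {"ax":0,"ay":0,"az":0,"dx":0,"dy":0,"dz":0,"fingers":0.3},
])

```text
t: 12.4
eef_pos: [0.452, -0.2547, 0.0341]
tool_rot: [[-0.0, 1.0, 0.002], [1.0, 0.0, -0.001], [-0.001, 0.002, -1.0]]
contact_force: [0.7, 0.4, 0.3]
finger_gap: 0.0362
finger_force: 59.8
```

Call:
carry_out([
  {"ax":0,"ay":0,"az":0,"dx":0,"dy":0,"dz":0,"fingers":0.3},
  {"ax":0,"ay":0,"az":0,"dx":0,"dy":0,"dz":0,"fingers":0.3},
  {"ax":0,"ay":0,"az":0,"dx":0,"dy":0,"dz":-0.02,"fingers":0.3},
  {"ax":0,"ay":0,"az":0,"dx":0,"dy":0,"dz":-0.04,"fingers":0.3},
  {"ax":0,"ay":0,"az":0,"dx":0,"dy":0,"dz":-0.04,"fingers":0.3},
])

```text
t: 12.9
eef_pos: [0.4506, -0.2539, 0.1332]
tool_rot: [[-0.0, 1.0, -0.001], [1.0, 0.0, 0.0], [0.0, -0.001, -1.0]]
contact_force: [1.4, -1.1, -1.7]
finger_gap: 0.0354
finger_force: 60.2
```

Call:
carry_out([
  {"ax":0,"ay":0,"az":0,"dx":0,"dy":0,"dz":-0.05,"fingers":0.3},
  {"ax":0,"ay":0,"az":0,"dx":0,"dy":0,"dz":-0.05,"fingers":0.3},
  {"ax":0,"ay":0,"az":0,"dx":0,"dy":0,"dz":-0.03,"fingers":0.3},
  {"ax":0,"ay":0,"az":0,"dx":0,"dy":0,"dz":0,"fingers":0.3},
  {"ax":0,"ay":0,"az":0,"dx":0,"dy":0,"dz":0,"fingers":0.3},
])

```text
t: 13.4
eef_pos: [0.4513, -0.2543, 0.2624]
tool_rot: [[-0.0, 1.0, 0.001], [1.0, 0.0, -0.001], [-0.001, 0.001, -1.0]]
contact_force: [-0.7, 0.5, -1.1]
finger_gap: 0.0362
finger_force: 60.2
```

Run:
```python
from h import *
np.set_printoptions(precision=3,suppress=True)
s=snap('wrist','w12'); x=robot.sense(); print(x['eef_pos'],x['finger_gap'],x['finger_force'])
bore(s,x['eef_pos']+[0,0,.003])
```

```text
[ 0.451 -0.254  0.261] 0.03572999332329024 60.2160962484777
bore [254.4 277.1] exp [254.852 277.495] area 400 [ 0.451 -0.254  0.264]
```

Call:
carry_out([
  {"ax":0,"ay":0,"az":0,"dx":0.027,"dy":0.034,"dz":0,"fingers":0.3},
  {"ax":0,"ay":0,"az":0,"dx":0.027,"dy":0.034,"dz":0,"fingers":0.3},
  {"ax":0,"ay":0,"az":0,"dx":0.027,"dy":0.034,"dz":0,"fingers":0.3},
  {"ax":0,"ay":0,"az":0,"dx":0.026,"dy":0.034,"dz":0,"fingers":0.3},
  {"ax":0,"ay":0,"az":0,"dx":0,"dy":0,"dz":0,"fingers":0.3},
])

```text
t: 13.95
eef_pos: [0.5893, -0.1439, 0.2581]
tool_rot: [[-0.004, 1.0, -0.004], [1.0, 0.004, 0.002], [0.002, -0.004, -1.0]]
contact_force: [-0.3, -0.1, -1.2]
finger_gap: 0.0361
finger_force: 60.4
```

Call:
carry_out([
  {"ax":0,"ay":0,"az":0,"dx":0,"dy":0,"dz":0.02,"fingers":0.3},
  {"ax":0,"ay":0,"az":0,"dx":0,"dy":0,"dz":0.014,"fingers":0.3},
  {"ax":0,"ay":0,"az":0,"dx":0,"dy":0,"dz":0,"fingers":0.3},
  {"ax":0,"ay":0,"az":0,"dx":0,"dy":0,"dz":0,"fingers":0.3},
  {"ax":0,"ay":0,"az":0,"dx":0,"dy":0,"dz":0,"fingers":0.3},
])

```text
t: 14.45
eef_pos: [0.5869, -0.1474, 0.2285]
tool_rot: [[0.0, 1.0, 0.001], [1.0, -0.0, -0.0], [-0.0, 0.001, -1.0]]
contact_force: [-0.7, -0.2, 0.2]
finger_gap: 0.0362
finger_force: 60.4
```

Call:
carry_out([
  {"ax":0,"ay":0,"az":0,"dx":0,"dy":0,"dz":0.008,"fingers":0.3},
  {"ax":0,"ay":0,"az":0,"dx":0,"dy":0,"dz":0.006,"fingers":0.3},
  {"ax":0,"ay":0,"az":0,"dx":0,"dy":0,"dz":0.004,"fingers":0.3},
  {"ax":0,"ay":0,"az":0,"dx":0,"dy":0,"dz":0,"fingers":0.3},
  {"ax":0,"ay":0,"az":0,"dx":0,"dy":0,"dz":0,"fingers":0.3},
])

```text
t: 14.95
eef_pos: [0.5869, -0.147, 0.2097]
tool_rot: [[-0.0, 1.0, -0.0], [1.0, 0.0, 0.0], [0.0, -0.0, -1.0]]
contact_force: [-0.5, 0.4, -0.5]
finger_gap: 0.0357
finger_force: 60.4
```

It went in freely. I release and go for b3.

Call:
carry_out([
  {"ax":0,"ay":0,"az":0,"dx":0,"dy":0,"dz":0,"fingers":0.5},
  {"ax":0,"ay":0,"az":0,"dx":0,"dy":0,"dz":0,"fingers":0.65},
  {"ax":0,"ay":0,"az":0,"dx":0,"dy":0,"dz":0,"fingers":0.65},
  {"ax":0,"ay":0,"az":0,"dx":0,"dy":0,"dz":-0.03,"fingers":0.65},
  {"ax":0,"ay":0,"az":0,"dx":0,"dy":0,"dz":-0.03,"fingers":0.65},
])

```text
t: 15.45
eef_pos: [0.5865, -0.147, 0.2699]
tool_rot: [[-0.0, 1.0, -0.002], [1.0, 0.0, 0.0], [0.0, -0.002, -1.0]]
contact_force: [0.9, 0.1, 0.3]
finger_gap: 0.056
finger_force: 0.0
```

Call:
carry_out([
  {"ax":0,"ay":0,"az":0,"dx":-0.007,"dy":-0.035,"dz":0,"fingers":0.6},
  {"ax":0,"ay":0,"az":0,"dx":-0.007,"dy":-0.035,"dz":0,"fingers":0.6},
  {"ax":0,"ay":0,"az":0,"dx":-0.007,"dy":-0.035,"dz":0.02,"fingers":0.6},
  {"ax":0,"ay":0,"az":0,"dx":-0.006,"dy":-0.035,"dz":0.04,"fingers":0.6},
  {"ax":0,"ay":0,"az":0,"dx":0,"dy":0,"dz":0.04,"fingers":0.6},
])

```text
t: 15.95
eef_pos: [0.447, -0.1744, 0.173]
tool_rot: [[0.002, 1.0, 0.003], [1.0, -0.002, -0.001], [-0.001, 0.003, -1.0]]
contact_force: [1.9, -0.4, -0.1]
finger_gap: 0.0513
finger_force: 0.0
```

Call:
carry_out([
  {"ax":0,"ay":0,"az":0,"dx":0,"dy":0,"dz":0.04,"fingers":0.6},
  {"ax":0,"ay":0,"az":0,"dx":0,"dy":0,"dz":0.03,"fingers":0.6},
  {"ax":0,"ay":0,"az":0,"dx":0,"dy":0,"dz":0,"fingers":0.6},
  {"ax":0,"ay":0,"az":0,"dx":0,"dy":0,"dz":0,"fingers":0.6},
  {"ax":0,"ay":0,"az":0,"dx":0,"dy":0,"dz":0,"fingers":0.6},
])

```text
t: 16.45
eef_pos: [0.4503, -0.1741, 0.1046]
tool_rot: [[-0.0, 1.0, 0.003], [1.0, 0.0, -0.001], [-0.001, 0.003, -1.0]]
contact_force: [-0.6, 0.7, 0.0]
finger_gap: 0.0511
finger_force: 0.0
```

Run:
```python
from h import *
np.set_printoptions(precision=3,suppress=True)
s=snap('wrist','w13'); x=robot.sense(); print(x['eef_pos'],x['finger_gap'])
bore(s,(.447,-.174,.036))
```

```text
[ 0.45  -0.174  0.105] 0.051214202915062956
bore [263.3 190. ] exp [250.197 217.108] area 85 [ 0.456 -0.154  0.036]
bore [225.4 205.7] exp [250.197 217.108] area 18 [ 0.43  -0.165  0.036]
bore [249.6 216.2] exp [250.197 217.108] area 191 [ 0.447 -0.173  0.036]
```

Call:
carry_out([
  {"ax":0,"ay":0,"az":0,"dx":0.001,"dy":-0.003,"dz":0.02,"fingers":0.6},
  {"ax":0,"ay":0,"az":0,"dx":0,"dy":0,"dz":0.03,"fingers":0.6},
  {"ax":0,"ay":0,"az":0,"dx":0,"dy":0,"dz":0.021,"fingers":0.6},
  {"ax":0,"ay":0,"az":0,"dx":0,"dy":0,"dz":0,"fingers":0.5},
  {"ax":0,"ay":0,"az":0,"dx":0,"dy":0,"dz":0,"fingers":0.3},
])

```text
t: 17.0
eef_pos: [0.4469, -0.173, 0.0328]
tool_rot: [[-0.0, 1.0, 0.001], [1.0, 0.0, -0.0], [-0.0, 0.001, -1.0]]
contact_force: [0.5, 0.1, -0.2]
finger_gap: 0.0359
finger_force: 59.9
```

Call:
carry_out([
  {"ax":0,"ay":0,"az":0,"dx":0,"dy":0,"dz":0,"fingers":0.3},
  {"ax":0,"ay":0,"az":0,"dx":0,"dy":0,"dz":0,"fingers":0.3},
  {"ax":0,"ay":0,"az":0,"dx":0,"dy":0,"dz":-0.02,"fingers":0.3},
  {"ax":0,"ay":0,"az":0,"dx":0,"dy":0,"dz":-0.04,"fingers":0.3},
  {"ax":0,"ay":0,"az":0,"dx":0,"dy":0,"dz":-0.04,"fingers":0.3},
])

```text
t: 17.5
eef_pos: [0.446, -0.1726, 0.133]
tool_rot: [[0.0, 1.0, -0.0], [1.0, -0.0, 0.0], [0.0, -0.0, -1.0]]
contact_force: [1.2, -0.4, -0.2]
finger_gap: 0.036
finger_force: 60.1
```

Call:
carry_out([
  {"ax":0,"ay":0,"az":0,"dx":0,"dy":0,"dz":-0.05,"fingers":0.3},
  {"ax":0,"ay":0,"az":0,"dx":0,"dy":0,"dz":-0.05,"fingers":0.3},
  {"ax":0,"ay":0,"az":0,"dx":0,"dy":0,"dz":-0.03,"fingers":0.3},
  {"ax":0,"ay":0,"az":0,"dx":0,"dy":0,"dz":0,"fingers":0.3},
  {"ax":0,"ay":0,"az":0,"dx":0,"dy":0,"dz":0,"fingers":0.3},
])

```text
t: 18.0
eef_pos: [0.4466, -0.1728, 0.2622]
tool_rot: [[-0.0, 1.0, 0.002], [1.0, 0.0, -0.001], [-0.001, 0.002, -1.0]]
contact_force: [0.0, 0.3, -0.2]
finger_gap: 0.036
finger_force: 60.2
```

Run:
```python
from h import *
np.set_printoptions(precision=3,suppress=True)
s=snap('wrist','w14'); x=robot.sense(); print(x['eef_pos'],x['finger_gap'],x['finger_force'])
bore(s,x['eef_pos']+[0,0,.003])
```

```text
[ 0.446 -0.173  0.261] 0.03626569078304848 60.158884353222675
bore [253.9 281.3] exp [254.734 277.58 ] area 384 [ 0.446 -0.175  0.264]
```

Call:
carry_out([
  {"ax":0,"ay":0,"az":0,"dx":0.007,"dy":0.035,"dz":0,"fingers":0.3},
  {"ax":0,"ay":0,"az":0,"dx":0.007,"dy":0.035,"dz":0,"fingers":0.3},
  {"ax":0,"ay":0,"az":0,"dx":0.007,"dy":0.035,"dz":0,"fingers":0.3},
  {"ax":0,"ay":0,"az":0,"dx":0.0065,"dy":0.0355,"dz":0,"fingers":0.3},
  {"ax":0,"ay":0,"az":0,"dx":0,"dy":0,"dz":0,"fingers":0.3},
])

```text
t: 18.55
eef_pos: [0.5893, -0.1441, 0.2568]
tool_rot: [[-0.002, 1.0, -0.005], [1.0, 0.002, 0.002], [0.002, -0.005, -1.0]]
contact_force: [-1.0, 0.2, -1.7]
finger_gap: 0.0359
finger_force: 60.4
```

Call:
carry_out([
  {"ax":0,"ay":0,"az":0,"dx":0,"dy":0,"dz":0.02,"fingers":0.3},
  {"ax":0,"ay":0,"az":0,"dx":0,"dy":0,"dz":0.014,"fingers":0.3},
  {"ax":0,"ay":0,"az":0,"dx":0,"dy":0,"dz":0,"fingers":0.3},
  {"ax":0,"ay":0,"az":0,"dx":0,"dy":0,"dz":0,"fingers":0.3},
  {"ax":0,"ay":0,"az":0,"dx":0,"dy":0,"dz":0,"fingers":0.3},
])

```text
t: 19.05
eef_pos: [0.5867, -0.1453, 0.2282]
tool_rot: [[0.0, 1.0, 0.001], [1.0, -0.0, -0.0], [-0.0, 0.001, -1.0]]
contact_force: [-0.4, -0.5, -0.2]
finger_gap: 0.036
finger_force: 60.4
```

Call:
carry_out([
  {"ax":0,"ay":0,"az":0,"dx":0,"dy":0,"dz":0.007,"fingers":0.3},
  {"ax":0,"ay":0,"az":0,"dx":0,"dy":0,"dz":0.004,"fingers":0.3},
  {"ax":0,"ay":0,"az":0,"dx":0,"dy":0,"dz":0.004,"fingers":0.3},
  {"ax":0,"ay":0,"az":0,"dx":0,"dy":0,"dz":0.002,"fingers":0.3},
  {"ax":0,"ay":0,"az":0,"dx":0,"dy":0,"dz":0,"fingers":0.3},
])

```text
t: 19.55
eef_pos: [0.5866, -0.1452, 0.21]
tool_rot: [[0.0, 1.0, -0.001], [1.0, -0.0, 0.0], [0.0, -0.001, -1.0]]
contact_force: [-0.0, 0.1, -0.6]
finger_gap: 0.0359
finger_force: 60.4
```

b3 is in. Now b2.

Call:
carry_out([
  {"ax":0,"ay":0,"az":0,"dx":0,"dy":0,"dz":0,"fingers":0.5},
  {"ax":0,"ay":0,"az":0,"dx":0,"dy":0,"dz":0,"fingers":0.65},
  {"ax":0,"ay":0,"az":0,"dx":0,"dy":0,"dz":0,"fingers":0.65},
  {"ax":0,"ay":0,"az":0,"dx":0,"dy":0,"dz":-0.03,"fingers":0.65},
  {"ax":0,"ay":0,"az":0,"dx":0,"dy":0,"dz":-0.03,"fingers":0.65},
])

```text
t: 20.05
eef_pos: [0.5863, -0.1451, 0.2706]
tool_rot: [[0.0, 1.0, -0.002], [1.0, -0.0, 0.0], [0.0, -0.002, -1.0]]
contact_force: [1.4, -0.6, 0.0]
finger_gap: 0.0555
finger_force: 0.0
```

Call:
carry_out([
  {"ax":0,"ay":0,"az":0,"dx":0.015,"dy":-0.03,"dz":0,"fingers":0.65},
  {"ax":0,"ay":0,"az":0,"dx":0.015,"dy":-0.03,"dz":0,"fingers":0.65},
  {"ax":0,"ay":0,"az":0,"dx":0.015,"dy":-0.03,"dz":0.02,"fingers":0.65},
  {"ax":0,"ay":0,"az":0,"dx":0.015,"dy":-0.03,"dz":0.03,"fingers":0.65},
  {"ax":0,"ay":0,"az":0,"dx":0,"dy":0,"dz":0.04,"fingers":0.65},
])

```text
t: 20.55
eef_pos: [0.4652, -0.0842, 0.1819]
tool_rot: [[-0.001, 1.0, 0.004], [1.0, 0.001, -0.001], [-0.001, 0.004, -1.0]]
contact_force: [2.2, -0.6, 0.9]
finger_gap: 0.0555
finger_force: 0.0
```

Call:
carry_out([
  {"ax":0,"ay":0,"az":0,"dx":0,"dy":0,"dz":0.04,"fingers":0.65},
  {"ax":0,"ay":0,"az":0,"dx":0,"dy":0,"dz":0.04,"fingers":0.65},
  {"ax":0,"ay":0,"az":0,"dx":0,"dy":0,"dz":0,"fingers":0.65},
  {"ax":0,"ay":0,"az":0,"dx":0,"dy":0,"dz":0,"fingers":0.65},
  {"ax":0,"ay":0,"az":0,"dx":0,"dy":0,"dz":0,"fingers":0.65},
])

```text
t: 21.05
eef_pos: [0.468, -0.0855, 0.103]
tool_rot: [[0.0, 1.0, 0.003], [1.0, -0.0, -0.001], [-0.001, 0.003, -1.0]]
contact_force: [1.3, -0.5, -0.1]
finger_gap: 0.0556
finger_force: 0.0
```

Run:
```python
from h import *
np.set_printoptions(precision=3,suppress=True)
s=snap('wrist','w15'); x=robot.sense(); print(x['eef_pos'],x['finger_gap'])
bore(s,(.467,-.085,.036))
```

```text
[ 0.468 -0.085  0.103] 0.05568644262936485
bore [251.9 216.8] exp [253.412 217.579] area 176 [ 0.466 -0.084  0.036]
```

Call:
carry_out([
  {"ax":0,"ay":0,"az":0,"dx":0.001,"dy":-0.002,"dz":0.02,"fingers":0.65},
  {"ax":0,"ay":0,"az":0,"dx":0,"dy":0,"dz":0.03,"fingers":0.65},
  {"ax":0,"ay":0,"az":0,"dx":0,"dy":0,"dz":0.02,"fingers":0.65},
  {"ax":0,"ay":0,"az":0,"dx":0,"dy":0,"dz":0,"fingers":0.5},
  {"ax":0,"ay":0,"az":0,"dx":0,"dy":0,"dz":0,"fingers":0.3},
])

```text
t: 21.6
eef_pos: [0.4656, -0.0844, 0.032]
tool_rot: [[0.0, 1.0, 0.001], [1.0, -0.0, -0.0], [-0.0, 0.001, -1.0]]
contact_force: [-0.2, 0.4, -0.3]
finger_gap: 0.036
finger_force: 59.8
```

Call:
carry_out([
  {"ax":0,"ay":0,"az":0,"dx":0,"dy":0,"dz":0,"fingers":0.3},
  {"ax":0,"ay":0,"az":0,"dx":0,"dy":0,"dz":0,"fingers":0.3},
  {"ax":0,"ay":0,"az":0,"dx":0,"dy":0,"dz":-0.02,"fingers":0.3},
  {"ax":0,"ay":0,"az":0,"dx":0,"dy":0,"dz":-0.04,"fingers":0.3},
  {"ax":0,"ay":0,"az":0,"dx":0,"dy":0,"dz":-0.04,"fingers":0.3},
])

```text
t: 22.1
eef_pos: [0.4644, -0.0842, 0.132]
tool_rot: [[0.0, 1.0, -0.0], [1.0, -0.0, 0.0], [0.0, -0.0, -1.0]]
contact_force: [1.9, -0.8, -0.8]
finger_gap: 0.036
finger_force: 60.1
```

Call:
carry_out([
  {"ax":0,"ay":0,"az":0,"dx":0,"dy":0,"dz":-0.05,"fingers":0.3},
  {"ax":0,"ay":0,"az":0,"dx":0,"dy":0,"dz":-0.05,"fingers":0.3},
  {"ax":0,"ay":0,"az":0,"dx":0,"dy":0,"dz":-0.03,"fingers":0.3},
  {"ax":0,"ay":0,"az":0,"dx":0,"dy":0,"dz":0,"fingers":0.3},
  {"ax":0,"ay":0,"az":0,"dx":0,"dy":0,"dz":0,"fingers":0.3},
])

```text
t: 22.6
eef_pos: [0.4651, -0.0843, 0.2612]
tool_rot: [[0.0, 1.0, 0.002], [1.0, -0.0, -0.0], [-0.0, 0.002, -1.0]]
contact_force: [-0.1, 0.2, -1.2]
finger_gap: 0.0358
finger_force: 60.2
```

Run:
```python
from h import *
np.set_printoptions(precision=3,suppress=True)
s=snap('wrist','w16'); x=robot.sense(); print(x['eef_pos'],x['finger_gap'],x['finger_force'])
bore(s,x['eef_pos']+[0,0,.003])
```

```text
[ 0.465 -0.084  0.26 ] 0.036123942127412004 60.17000148072839
bore [253.7 281.9] exp [254.744 277.802] area 392 [ 0.464 -0.086  0.263]
bore [229.6 305.3] exp [254.744 277.802] area 49 [ 0.452 -0.1    0.263]
```

Call:
carry_out([
  {"ax":0,"ay":0,"az":0,"dx":-0.015,"dy":0.03,"dz":0,"fingers":0.3},
  {"ax":0,"ay":0,"az":0,"dx":-0.015,"dy":0.03,"dz":0,"fingers":0.3},
  {"ax":0,"ay":0,"az":0,"dx":-0.015,"dy":0.031,"dz":0,"fingers":0.3},
  {"ax":0,"ay":0,"az":0,"dx":-0.016,"dy":0.031,"dz":0,"fingers":0.3},
  {"ax":0,"ay":0,"az":0,"dx":0,"dy":0,"dz":0,"fingers":0.3},
])

```text
t: 23.15
eef_pos: [0.5888, -0.1466, 0.2556]
tool_rot: [[0.001, 1.0, -0.005], [1.0, -0.001, 0.001], [0.001, -0.005, -1.0]]
contact_force: [0.2, 0.8, -1.9]
finger_gap: 0.0361
finger_force: 60.3
```

Call:
carry_out([
  {"ax":0,"ay":0,"az":0,"dx":0,"dy":0,"dz":0.02,"fingers":0.3},
  {"ax":0,"ay":0,"az":0,"dx":0,"dy":0,"dz":0.013,"fingers":0.3},
  {"ax":0,"ay":0,"az":0,"dx":0,"dy":0,"dz":0,"fingers":0.3},
  {"ax":0,"ay":0,"az":0,"dx":0,"dy":0,"dz":0,"fingers":0.3},
  {"ax":0,"ay":0,"az":0,"dx":0,"dy":0,"dz":0,"fingers":0.3},
])

```text
t: 23.65
eef_pos: [0.5867, -0.1451, 0.2281]
tool_rot: [[-0.0, 1.0, 0.001], [1.0, 0.0, -0.0], [-0.0, 0.001, -1.0]]
contact_force: [-0.0, -0.4, -0.7]
finger_gap: 0.0361
finger_force: 60.4
```

Call:
carry_out([
  {"ax":0,"ay":0,"az":0,"dx":0,"dy":0,"dz":0.007,"fingers":0.3},
  {"ax":0,"ay":0,"az":0,"dx":0,"dy":0,"dz":0.004,"fingers":0.3},
  {"ax":0,"ay":0,"az":0,"dx":0,"dy":0,"dz":0.004,"fingers":0.3},
  {"ax":0,"ay":0,"az":0,"dx":0,"dy":0,"dz":0.002,"fingers":0.3},
  {"ax":0,"ay":0,"az":0,"dx":0,"dy":0,"dz":0,"fingers":0.3},
])

```text
t: 24.15
eef_pos: [0.5866, -0.1452, 0.21]
tool_rot: [[0.0, 1.0, -0.001], [1.0, -0.0, 0.0], [0.0, -0.001, -1.0]]
contact_force: [-0.1, -0.2, 0.2]
finger_gap: 0.0358
finger_force: 60.4
```

b2 is in. Now b1.

Call:
carry_out([
  {"ax":0,"ay":0,"az":0,"dx":0,"dy":0,"dz":0,"fingers":0.5},
  {"ax":0,"ay":0,"az":0,"dx":0,"dy":0,"dz":0,"fingers":0.65},
  {"ax":0,"ay":0,"az":0,"dx":0,"dy":0,"dz":0,"fingers":0.65},
  {"ax":0,"ay":0,"az":0,"dx":0,"dy":0,"dz":-0.03,"fingers":0.65},
  {"ax":0,"ay":0,"az":0,"dx":0,"dy":0,"dz":-0.03,"fingers":0.65},
])

```text
t: 24.65
eef_pos: [0.5863, -0.1451, 0.2706]
tool_rot: [[0.0, 1.0, -0.002], [1.0, -0.0, 0.0], [0.0, -0.002, -1.0]]
contact_force: [0.4, -0.1, 1.4]
finger_gap: 0.0556
finger_force: 0.0
```

Call:
carry_out([
  {"ax":0,"ay":0,"az":0,"dx":0.028,"dy":-0.03,"dz":0,"fingers":0.65},
  {"ax":0,"ay":0,"az":0,"dx":0.028,"dy":-0.03,"dz":0,"fingers":0.65},
  {"ax":0,"ay":0,"az":0,"dx":0.028,"dy":-0.03,"dz":0.02,"fingers":0.65},
  {"ax":0,"ay":0,"az":0,"dx":0.028,"dy":-0.03,"dz":0.03,"fingers":0.65},
  {"ax":0,"ay":0,"az":0,"dx":0.027,"dy":-0.028,"dz":0.03,"fingers":0.65},
])

```text
t: 25.15
eef_pos: [0.4382, -0.0058, 0.1904]
tool_rot: [[0.0, 1.0, 0.002], [1.0, -0.0, 0.0], [0.0, 0.002, -1.0]]
contact_force: [-0.0, 0.9, 0.5]
finger_gap: 0.0554
finger_force: 0.0
```

Call:
carry_out([
  {"ax":0,"ay":0,"az":0,"dx":0,"dy":0,"dz":0.045,"fingers":0.65},
  {"ax":0,"ay":0,"az":0,"dx":0,"dy":0,"dz":0.045,"fingers":0.65},
  {"ax":0,"ay":0,"az":0,"dx":0,"dy":0,"dz":0,"fingers":0.65},
  {"ax":0,"ay":0,"az":0,"dx":0,"dy":0,"dz":0,"fingers":0.65},
  {"ax":0,"ay":0,"az":0,"dx":0,"dy":0,"dz":0,"fingers":0.65},
])

```text
t: 25.65
eef_pos: [0.4407, -0.0068, 0.1037]
tool_rot: [[0.0, 1.0, 0.003], [1.0, -0.0, -0.0], [-0.0, 0.003, -1.0]]
contact_force: [-0.1, 0.6, 0.8]
finger_gap: 0.0553
finger_force: 0.0
```

Run:
```python
from h import *
np.set_printoptions(precision=3,suppress=True)
s=snap('wrist','w17'); x=robot.sense(); print(x['eef_pos'],x['finger_gap'])
bore(s,(.44,-.006,.036))
```

```text
[ 0.441 -0.007  0.104] 0.05570829906556039
bore [266.1 192.3] exp [253.813 216.722] area 141 [0.448 0.012 0.036]
bore [251.1 218.2] exp [253.813 216.722] area 159 [ 0.438 -0.007  0.036]
```

Call:
carry_out([
  {"ax":0,"ay":0,"az":0,"dx":-0.001,"dy":-0.003,"dz":0.02,"fingers":0.65},
  {"ax":0,"ay":0,"az":0,"dx":0,"dy":0,"dz":0.03,"fingers":0.65},
  {"ax":0,"ay":0,"az":0,"dx":0,"dy":0,"dz":0.02,"fingers":0.65},
  {"ax":0,"ay":0,"az":0,"dx":0,"dy":0,"dz":0,"fingers":0.5},
  {"ax":0,"ay":0,"az":0,"dx":0,"dy":0,"dz":0,"fingers":0.3},
])

```text
t: 26.2
eef_pos: [0.4373, -0.0078, 0.0326]
tool_rot: [[0.0, 1.0, 0.002], [1.0, -0.0, -0.0], [-0.0, 0.002, -1.0]]
contact_force: [0.1, 0.4, 0.2]
finger_gap: 0.0358
finger_force: 59.8
```

Call:
carry_out([
  {"ax":0,"ay":0,"az":0,"dx":0,"dy":0,"dz":0,"fingers":0.3},
  {"ax":0,"ay":0,"az":0,"dx":0,"dy":0,"dz":0,"fingers":0.3},
  {"ax":0,"ay":0,"az":0,"dx":0,"dy":0,"dz":-0.02,"fingers":0.3},
  {"ax":0,"ay":0,"az":0,"dx":0,"dy":0,"dz":-0.04,"fingers":0.3},
  {"ax":0,"ay":0,"az":0,"dx":0,"dy":0,"dz":-0.04,"fingers":0.3},
])

```text
t: 26.7
eef_pos: [0.4359, -0.0077, 0.1326]
tool_rot: [[-0.0, 1.0, -0.0], [1.0, 0.0, 0.0], [0.0, -0.0, -1.0]]
contact_force: [0.6, -0.8, -1.2]
finger_gap: 0.0358
finger_force: 60.1
```

Call:
carry_out([
  {"ax":0,"ay":0,"az":0,"dx":0,"dy":0,"dz":-0.05,"fingers":0.3},
  {"ax":0,"ay":0,"az":0,"dx":0,"dy":0,"dz":-0.05,"fingers":0.3},
  {"ax":0,"ay":0,"az":0,"dx":0,"dy":0,"dz":-0.03,"fingers":0.3},
  {"ax":0,"ay":0,"az":0,"dx":0,"dy":0,"dz":0,"fingers":0.3},
  {"ax":0,"ay":0,"az":0,"dx":0,"dy":0,"dz":0,"fingers":0.3},
])

```text
t: 27.2
eef_pos: [0.4366, -0.0077, 0.2616]
tool_rot: [[0.0, 1.0, 0.002], [1.0, -0.0, -0.0], [-0.0, 0.002, -1.0]]
contact_force: [0.5, -0.6, -0.9]
finger_gap: 0.0359
finger_force: 60.1
```

Run:
```python
from h import *
np.set_printoptions(precision=3,suppress=True)
s=snap('wrist','w18'); x=robot.sense(); print(x['eef_pos'],x['finger_gap'],x['finger_force'])
bore(s,x['eef_pos']+[0,0,.003])
```

```text
[ 0.436 -0.008  0.261] 0.035844613555197205 60.13790386263281
bore [253.8 279.2] exp [254.733 277.964] area 386 [ 0.436 -0.008  0.264]
```

Call:
carry_out([
  {"ax":0,"ay":0,"az":0,"dx":-0.028,"dy":0.03,"dz":0,"fingers":0.3},
  {"ax":0,"ay":0,"az":0,"dx":-0.028,"dy":0.03,"dz":0,"fingers":0.3},
  {"ax":0,"ay":0,"az":0,"dx":-0.028,"dy":0.03,"dz":0,"fingers":0.3},
  {"ax":0,"ay":0,"az":0,"dx":-0.028,"dy":0.03,"dz":0,"fingers":0.3},
  {"ax":0,"ay":0,"az":0,"dx":-0.027,"dy":0.0305,"dz":0,"fingers":0.3},
])

```text
t: 27.75
eef_pos: [0.5873, -0.1479, 0.2591]
tool_rot: [[0.0, 1.0, -0.002], [1.0, -0.0, 0.001], [0.001, -0.002, -1.0]]
contact_force: [0.8, -0.2, -0.5]
finger_gap: 0.0365
finger_force: 60.2
```

Call:
carry_out([
  {"ax":0,"ay":0,"az":0,"dx":0,"dy":0,"dz":0,"fingers":0.3},
  {"ax":0,"ay":0,"az":0,"dx":0,"dy":0,"dz":0.02,"fingers":0.3},
  {"ax":0,"ay":0,"az":0,"dx":0,"dy":0,"dz":0.013,"fingers":0.3},
  {"ax":0,"ay":0,"az":0,"dx":0,"dy":0,"dz":0,"fingers":0.3},
  {"ax":0,"ay":0,"az":0,"dx":0,"dy":0,"dz":0,"fingers":0.3},
])

```text
t: 28.25
eef_pos: [0.5861, -0.1463, 0.2276]
tool_rot: [[-0.0, 1.0, -0.001], [1.0, 0.0, 0.0], [0.0, -0.001, -1.0]]
contact_force: [-0.2, -1.2, -0.6]
finger_gap: 0.0357
finger_force: 60.3
```

Call:
carry_out([
  {"ax":0,"ay":0,"az":0,"dx":0,"dy":0,"dz":0.007,"fingers":0.3},
  {"ax":0,"ay":0,"az":0,"dx":0,"dy":0,"dz":0.004,"fingers":0.3},
  {"ax":0,"ay":0,"az":0,"dx":0,"dy":0,"dz":0.004,"fingers":0.3},
  {"ax":0,"ay":0,"az":0,"dx":0,"dy":0,"dz":0.002,"fingers":0.3},
  {"ax":0,"ay":0,"az":0,"dx":0,"dy":0,"dz":0,"fingers":0.3},
])

```text
t: 28.75
eef_pos: [0.5866, -0.1466, 0.2106]
tool_rot: [[0.0, 1.0, -0.0], [1.0, -0.0, 0.0], [0.0, -0.0, -1.0]]
contact_force: [-0.6, -0.2, -0.5]
finger_gap: 0.0361
finger_force: 60.3
```

Call:
carry_out([
  {"ax":0,"ay":0,"az":0,"dx":0,"dy":0,"dz":0,"fingers":0.5},
  {"ax":0,"ay":0,"az":0,"dx":0,"dy":0,"dz":0,"fingers":0.65},
  {"ax":0,"ay":0,"az":0,"dx":0,"dy":0,"dz":0,"fingers":0.65},
  {"ax":0,"ay":0,"az":0,"dx":0,"dy":0,"dz":-0.04,"fingers":0.65},
  {"ax":0,"ay":0,"az":0,"dx":0,"dy":0,"dz":-0.04,"fingers":0.65},
])

```text
t: 29.25
eef_pos: [0.5861, -0.1465, 0.2909]
tool_rot: [[0.0, 1.0, -0.003], [1.0, -0.0, 0.001], [0.001, -0.003, -1.0]]
contact_force: [1.2, 0.3, 0.6]
finger_gap: 0.0549
finger_force: 0.0
```

Run:
```python
from h import *
np.set_printoptions(precision=3,suppress=True)
s=snap('wrist','w19'); x=robot.sense(); print(x['eef_pos'])
for z in (.194,.18): print(z); bore(s,(.587,-.1465,z),22)
# knob: dark blob
d=snap('side','s19')
g=d['color'].max(2); print(proj(d,(.587,-.2365,.072)),proj(d,(.587,-.2365,.03)))
u,v=np.round(proj(d,(.587,-.2365,.05))).astype(int)
N,l,st,c=cv2.connectedComponentsWithStats((g[v-25:v+25,u-20:u+20]<45).astype(np.uint8))
for i in range(1,N):
    if st[i,4]>20: print(st[i][:2]+[u-20,v-25],st[i][2:],c[i]+[u-20,v-25])
```

```text
[ 0.587 -0.147  0.299]
0.194
bore [238.1 184.1] exp [256.63  202.763] area 47 [ 0.573 -0.131  0.194]
bore [274.5 184.1] exp [256.63  202.763] area 61 [ 0.601 -0.131  0.194]
bore [256.3 202.7] exp [256.63  202.763] area 152 [ 0.587 -0.146  0.194]
bore [271.9 219.6] exp [256.63  202.763] area 87 [ 0.599 -0.161  0.194]
bore [245.7 223.2] exp [256.63  202.763] area 13 [ 0.578 -0.164  0.194]
0.18
bore [256.3 202.7] exp [256.557 196.699] area 152 [ 0.587 -0.152  0.18 ]
bore [276.2 215.5] exp [256.557 196.699] area 31 [ 0.604 -0.163  0.18 ]
[313.666 255.316] [312.456 266.017]
[308 255] [ 8 15 78] [311.179 261.449]
[293 256] [ 9 23 85] [296.706 268.941]
```

The stack top is at z=0.194, so all five are in. The knob blob in the side view is at (311,261), giving roughly (0.584, -0.236). I go to it.

Call:
carry_out([
  {"ax":0,"ay":0,"az":0,"dx":-0.03,"dy":-0.001,"dz":0,"fingers":0.65},
  {"ax":0,"ay":0,"az":0,"dx":-0.03,"dy":-0.001,"dz":0,"fingers":0.65},
  {"ax":0,"ay":0,"az":0,"dx":-0.029,"dy":-0.001,"dz":0,"fingers":0.65},
  {"ax":0,"ay":0,"az":0,"dx":0,"dy":0,"dz":0.03,"fingers":0.65},
  {"ax":0,"ay":0,"az":0,"dx":0,"dy":0,"dz":0.04,"fingers":0.65},
])

```text
t: 29.85
eef_pos: [0.5845, -0.2371, 0.2218]
tool_rot: [[0.002, 1.0, 0.004], [1.0, -0.002, -0.002], [-0.002, 0.004, -1.0]]
contact_force: [0.6, -0.9, -1.0]
finger_gap: 0.0554
finger_force: 0.0
```

Call:
carry_out([
  {"ax":0,"ay":0,"az":0,"dx":0,"dy":0,"dz":0.045,"fingers":0.65},
  {"ax":0,"ay":0,"az":0,"dx":0,"dy":0,"dz":0.035,"fingers":0.65},
  {"ax":0,"ay":0,"az":0,"dx":0,"dy":0,"dz":0,"fingers":0.65},
  {"ax":0,"ay":0,"az":0,"dx":0,"dy":0,"dz":0,"fingers":0.65},
  {"ax":0,"ay":0,"az":0,"dx":0,"dy":0,"dz":0,"fingers":0.65},
])

```text
t: 30.35
eef_pos: [0.5848, -0.2361, 0.1438]
tool_rot: [[-0.0, 1.0, 0.003], [1.0, 0.0, -0.001], [-0.001, 0.003, -1.0]]
contact_force: [0.2, -0.4, 1.8]
finger_gap: 0.0554
finger_force: 0.0
```

Run:
```python
from h import *
np.set_printoptions(precision=3,suppress=True)
s=snap('wrist','w20'); x=robot.sense(); print(x['eef_pos'])
g=s['color'].max(2); u,v=np.round(proj(s,(.585,-.236,.072))).astype(int); print(u,v)
N,l,st,c=cv2.connectedComponentsWithStats((g[v-45:v+45,u-45:u+45]<45).astype(np.uint8))
for i in range(1,N):
    if st[i,4]>40: print(st[i][:2]+[u-45,v-45],st[i][2:],c[i]+[u-45,v-45],plane(s,*(c[i]+[u-45,v-45]),.072))
```

```text
[ 0.585 -0.236  0.144]
255 215
```

Run:
```python
from h import *
np.set_printoptions(precision=3,suppress=True)
s=load('w20')
g=s['color'].max(2)[170:270,195:315]
for t in (60,75,90):
    N,l,st,c=cv2.connectedComponentsWithStats((g<t).astype(np.uint8))
    for i in range(1,N):
        if 60<st[i,4]<5000: q=c[i]+[195,170]; print(t,st[i][:2]+[195,170],st[i][2:],q,plane(s,*q,.072))
```

```text
60 [240 187] [ 20  36 589] [249.716 205.307] [ 0.581 -0.228  0.072]
60 [195 245] [  6  25 132] [197.348 258.091] [ 0.542 -0.271  0.072]
60 [308 245] [  7  25 147] [311.02  258.585] [ 0.627 -0.271  0.072]
75 [211 170] [ 11  28 246] [215.764 182.325] [ 0.558 -0.212  0.072]
75 [239 186] [ 23  38 656] [249.797 205.634] [ 0.581 -0.229  0.072]
75 [195 245] [  7  25 155] [197.632 257.652] [ 0.542 -0.27   0.072]
75 [307 245] [  8  25 170] [310.888 257.906] [ 0.627 -0.271  0.072]
90 [210 170] [  81   54 1903] [246.016 203.161] [ 0.579 -0.227  0.072]
90 [195 244] [  7  26 169] [197.775 257.071] [ 0.542 -0.27   0.072]
90 [307 244] [  8  26 187] [310.813 257.171] [ 0.626 -0.27   0.072]
```

The knob top is at (250,213), i.e. about (0.5815, -0.235). The magazine is therefore yawed about 3.5°. I grip the knob.

Call:
carry_out([
  {"ax":0,"ay":0,"az":0,"dx":0.001,"dy":-0.003,"dz":0.02,"fingers":0.65},
  {"ax":0,"ay":0,"az":0,"dx":0,"dy":0,"dz":0.04,"fingers":0.65},
  {"ax":0,"ay":0,"az":0,"dx":0,"dy":0,"dz":0.022,"fingers":0.65},
  {"ax":0,"ay":0,"az":0,"dx":0,"dy":0,"dz":0,"fingers":0.65},
  {"ax":0,"ay":0,"az":0,"dx":0,"dy":0,"dz":0,"fingers":0.4},
])

```text
t: 30.9
eef_pos: [0.5816, -0.235, 0.0609]
tool_rot: [[-0.0, 1.0, 0.002], [1.0, 0.0, -0.001], [-0.001, 0.002, -1.0]]
contact_force: [0.5, 0.2, 0.6]
finger_gap: 0.042
finger_force: 0.0
```

Call:
carry_out([
  {"ax":0,"ay":0,"az":0,"dx":0,"dy":0,"dz":0,"fingers":0.25},
  {"ax":0,"ay":0,"az":0,"dx":0,"dy":0,"dz":0,"fingers":0.15},
  {"ax":0,"ay":0,"az":0,"dx":0,"dy":0,"dz":0,"fingers":0.1},
  {"ax":0,"ay":0,"az":0,"dx":0,"dy":0,"dz":0,"fingers":0.1},
  {"ax":0,"ay":0,"az":0,"dx":0,"dy":0,"dz":0,"fingers":0.1},
])

```text
t: 31.4
eef_pos: [0.5819, -0.2351, 0.0614]
tool_rot: [[-0.0, 1.0, 0.003], [1.0, 0.0, -0.001], [-0.001, 0.003, -1.0]]
contact_force: [-0.3, -0.1, 6.3]
finger_gap: 0.0142
finger_force: 58.3
```

Call:
carry_out([
  {"ax":0,"ay":0,"az":0,"dx":-0.012,"dy":-0.0007,"dz":0,"fingers":0.1},
  {"ax":0,"ay":0,"az":0,"dx":-0.014,"dy":-0.0008,"dz":0,"fingers":0.1},
  {"ax":0,"ay":0,"az":0,"dx":-0.014,"dy":-0.0008,"dz":0,"fingers":0.1},
  {"ax":0,"ay":0,"az":0,"dx":0,"dy":0,"dz":0,"fingers":0.1},
  {"ax":0,"ay":0,"az":0,"dx":0,"dy":0,"dz":0,"fingers":0.1},
])

```text
t: 31.9
eef_pos: [0.579, -0.2759, 0.0615]
tool_rot: [[0.001, 1.0, 0.002], [1.0, -0.001, -0.002], [-0.002, 0.003, -1.0]]
contact_force: [-3.9, -1.6, 7.6]
finger_gap: 0.0144
finger_force: 58.8
```

Call:
carry_out([
  {"ax":0,"ay":0,"az":0,"dx":-0.014,"dy":-0.0013,"dz":0,"fingers":0.1},
  {"ax":0,"ay":0,"az":0,"dx":-0.014,"dy":-0.0013,"dz":0,"fingers":0.1},
  {"ax":0,"ay":0,"az":0,"dx":-0.012,"dy":-0.001,"dz":0,"fingers":0.1},
  {"ax":0,"ay":0,"az":0,"dx":-0.009,"dy":-0.0007,"dz":0,"fingers":0.1},
  {"ax":0,"ay":0,"az":0,"dx":0,"dy":0,"dz":0,"fingers":0.1},
])

```text
t: 32.4
eef_pos: [0.5755, -0.3248, 0.0615]
tool_rot: [[0.0, 1.0, 0.004], [1.0, -0.0, -0.001], [-0.001, 0.004, -1.0]]
contact_force: [1.4, -0.4, 5.2]
finger_gap: 0.0143
finger_force: 59.0
```

Call:
carry_out([
  {"ax":0,"ay":0,"az":0,"dx":-0.001,"dy":0,"dz":0,"fingers":0.1},
  {"ax":0,"ay":0,"az":0,"dx":0,"dy":0,"dz":0,"fingers":0.1},
  {"ax":0,"ay":0,"az":0,"dx":0,"dy":0,"dz":0,"fingers":0.1},
  {"ax":0,"ay":0,"az":0,"dx":0,"dy":0,"dz":0,"fingers":0.1},
  {"ax":0,"ay":0,"az":0,"dx":0,"dy":0,"dz":0,"fingers":0.1},
])

```text
t: 32.9
eef_pos: [0.5755, -0.3248, 0.0615]
tool_rot: [[-0.0, 1.0, 0.004], [1.0, 0.0, -0.001], [-0.001, 0.004, -1.0]]
contact_force: [1.5, 1.5, 5.6]
finger_gap: 0.0142
finger_force: 59.1
```

The shuttle is at its stop (89.9 mm travel). I release the knob and look at the pocket.

Call:
carry_out([
  {"ax":0,"ay":0,"az":0,"dx":0,"dy":0,"dz":0,"fingers":0.4},
  {"ax":0,"ay":0,"az":0,"dx":0,"dy":0,"dz":0,"fingers":0.65},
  {"ax":0,"ay":0,"az":0,"dx":0,"dy":0,"dz":0,"fingers":0.65},
  {"ax":0,"ay":0,"az":0,"dx":0,"dy":0,"dz":-0.03,"fingers":0.65},
  {"ax":0,"ay":0,"az":0,"dx":0,"dy":0,"dz":-0.04,"fingers":0.65},
])

```text
t: 33.4
eef_pos: [0.5729, -0.3241, 0.1272]
tool_rot: [[0.0, 1.0, -0.004], [1.0, -0.0, 0.002], [0.002, -0.004, -1.0]]
contact_force: [1.2, -0.4, -0.5]
finger_gap: 0.0552
finger_force: 0.0
```

Call:
carry_out([
  {"ax":0,"ay":0,"az":0,"dx":0.03,"dy":0.002,"dz":0,"fingers":0.65},
  {"ax":0,"ay":0,"az":0,"dx":0.03,"dy":0.002,"dz":0,"fingers":0.65},
  {"ax":0,"ay":0,"az":0,"dx":0.029,"dy":0.002,"dz":0,"fingers":0.65},
  {"ax":0,"ay":0,"az":0,"dx":0,"dy":0,"dz":0,"fingers":0.65},
  {"ax":0,"ay":0,"az":0,"dx":0,"dy":0,"dz":0,"fingers":0.65},
])

```text
t: 33.9
eef_pos: [0.5803, -0.2353, 0.129]
tool_rot: [[-0.001, 1.0, 0.0], [1.0, 0.001, -0.0], [-0.0, 0.0, -1.0]]
contact_force: [-1.3, -0.6, 0.4]
finger_gap: 0.0556
finger_force: 0.0
```

Run:
```python
from h import *
np.set_printoptions(precision=3,suppress=True)
s=snap('wrist','w21'); x=robot.sense(); print(x['eef_pos'],x['finger_gap'])
bore(s,(.582,-.235,.050))
```

```text
[ 0.58  -0.236  0.129] 0.055567837714398896
bore [236.6 197.1] exp [257.535 211.012] area 87 [ 0.567 -0.224  0.05 ]
bore [281.3 197.2] exp [257.535 211.012] area 13 [ 0.599 -0.224  0.05 ]
bore [257.7 212.2] exp [257.535 211.012] area 181 [ 0.582 -0.236  0.05 ]
bore [231.8 216.1] exp [257.535 211.012] area 87 [ 0.563 -0.239  0.05 ]
bore [284.1 226.8] exp [257.535 211.012] area 41 [ 0.602 -0.248  0.05 ]
```

Call:
carry_out([
  {"ax":0,"ay":0,"az":0,"dx":0,"dy":0.002,"dz":0.03,"fingers":0.65},
  {"ax":0,"ay":0,"az":0,"dx":0,"dy":0,"dz":0.03,"fingers":0.65},
  {"ax":0,"ay":0,"az":0,"dx":0,"dy":0,"dz":0.021,"fingers":0.65},
  {"ax":0,"ay":0,"az":0,"dx":0,"dy":0,"dz":0,"fingers":0.55},
  {"ax":0,"ay":0,"az":0,"dx":0,"dy":0,"dz":0,"fingers":0.3},
])

```text
t: 34.45
eef_pos: [0.582, -0.2365, 0.0482]
tool_rot: [[0.001, 1.0, -0.0], [1.0, -0.001, 0.0], [0.0, -0.0, -1.0]]
contact_force: [0.1, -0.1, -0.0]
finger_gap: 0.0358
finger_force: 59.7
```

Call:
carry_out([
  {"ax":0,"ay":0,"az":0,"dx":0,"dy":0,"dz":0,"fingers":0.3},
  {"ax":0,"ay":0,"az":0,"dx":0,"dy":0,"dz":0,"fingers":0.3},
  {"ax":0,"ay":0,"az":0,"dx":0,"dy":0,"dz":-0.02,"fingers":0.3},
  {"ax":0,"ay":0,"az":0,"dx":0,"dy":0,"dz":-0.04,"fingers":0.3},
  {"ax":0,"ay":0,"az":0,"dx":0,"dy":0,"dz":-0.04,"fingers":0.3},
])

```text
t: 34.95
eef_pos: [0.5819, -0.2355, 0.1495]
tool_rot: [[-0.0, 1.0, -0.0], [1.0, 0.0, 0.0], [0.0, -0.0, -1.0]]
contact_force: [0.5, -0.2, 0.7]
finger_gap: 0.0358
finger_force: 60.0
```

Run:
```python
from h import *
np.set_printoptions(precision=3,suppress=True)
s=snap('wrist','w22'); x=robot.sense(); print(x['eef_pos'],x['finger_gap'],x['finger_force'])
bore(s,x['eef_pos']+[0,0,.002])
# case lid centroid in initial side view
d=load('side0'); print([proj(d,p) for p in [(.41,-.367,.0325)]])
```

```text
[ 0.584 -0.236  0.158] 0.03591795800422733 60.0582434493117
bore [253.7 276.8] exp [260.234 290.842] area 375 [ 0.581 -0.229  0.16 ]
bore [246.  310.9] exp [260.234 290.842] area 229 [ 0.578 -0.247  0.16 ]
[array([260.792, 329.134])]
```

Call:
carry_out([
  {"ax":0,"ay":0,"az":0,"dx":-0.026,"dy":-0.035,"dz":0,"fingers":0.3},
  {"ax":0,"ay":0,"az":0,"dx":-0.026,"dy":-0.035,"dz":0,"fingers":0.3},
  {"ax":0,"ay":0,"az":0,"dx":-0.026,"dy":-0.035,"dz":0,"fingers":0.3},
  {"ax":0,"ay":0,"az":0,"dx":-0.026,"dy":-0.035,"dz":0,"fingers":0.3},
  {"ax":0,"ay":0,"az":0,"dx":-0.026,"dy":-0.033,"dz":0,"fingers":0.3},
])

```text
t: 35.5
eef_pos: [0.4079, -0.3666, 0.1489]
tool_rot: [[-0.0, 1.0, 0.001], [1.0, 0.0, -0.001], [-0.001, 0.001, -1.0]]
contact_force: [0.9, -0.9, 0.1]
finger_gap: 0.0357
finger_force: 60.2
```

Call:
carry_out([
  {"ax":0,"ay":0,"az":0,"dx":0,"dy":0,"dz":0.03,"fingers":0.3},
  {"ax":0,"ay":0,"az":0,"dx":0,"dy":0,"dz":0.03,"fingers":0.3},
  {"ax":0,"ay":0,"az":0,"dx":0,"dy":0,"dz":0.01,"fingers":0.3},
  {"ax":0,"ay":0,"az":0,"dx":0,"dy":0,"dz":0.01,"fingers":0.3},
  {"ax":0,"ay":0,"az":0,"dx":0,"dy":0,"dz":0,"fingers":0.3},
])

```text
t: 36.0
eef_pos: [0.4093, -0.3654, 0.0677]
tool_rot: [[-0.001, 1.0, -0.0], [1.0, 0.001, 0.0], [0.0, -0.0, -1.0]]
contact_force: [-1.1, -0.5, -1.1]
finger_gap: 0.0357
finger_force: 60.2
```

Call:
carry_out([
  {"ax":0,"ay":0,"az":0,"dx":0,"dy":0,"dz":0.004,"fingers":0.3},
  {"ax":0,"ay":0,"az":0,"dx":0,"dy":0,"dz":0.003,"fingers":0.3},
  {"ax":0,"ay":0,"az":0,"dx":0,"dy":0,"dz":0.002,"fingers":0.3},
  {"ax":0,"ay":0,"az":0,"dx":0,"dy":0,"dz":0,"fingers":0.3},
  {"ax":0,"ay":0,"az":0,"dx":0,"dy":0,"dz":0,"fingers":0.3},
])

```text
t: 36.5
eef_pos: [0.4102, -0.3663, 0.0659]
tool_rot: [[-0.0, 1.0, 0.004], [1.0, 0.0, -0.004], [-0.004, 0.004, -1.0]]
contact_force: [-13.7, 12.8, 43.9]
finger_gap: 0.0362
finger_force: 64.9
```

It's down and pressing a little. I ease off, release and rise.

Call:
carry_out([
  {"ax":0,"ay":0,"az":0,"dx":0,"dy":0,"dz":-0.006,"fingers":0.3},
  {"ax":0,"ay":0,"az":0,"dx":0,"dy":0,"dz":-0.001,"fingers":0.3},
  {"ax":0,"ay":0,"az":0,"dx":0,"dy":0,"dz":0,"fingers":0.3},
  {"ax":0,"ay":0,"az":0,"dx":0,"dy":0,"dz":0,"fingers":0.45},
  {"ax":0,"ay":0,"az":0,"dx":0,"dy":0,"dz":0,"fingers":0.65},
])

```text
t: 37.0
eef_pos: [0.4091, -0.3656, 0.0655]
tool_rot: [[-0.0, 1.0, -0.001], [1.0, 0.0, 0.0], [0.0, -0.001, -1.0]]
contact_force: [0.7, 0.2, 0.2]
finger_gap: 0.0515
finger_force: 0.0
```

Call:
carry_out([
  {"ax":0,"ay":0,"az":0,"dx":0,"dy":0,"dz":0,"fingers":0.7},
  {"ax":0,"ay":0,"az":0,"dx":0,"dy":0,"dz":-0.01,"fingers":0.7},
  {"ax":0,"ay":0,"az":0,"dx":0,"dy":0,"dz":-0.02,"fingers":0.7},
  {"ax":0,"ay":0,"az":0,"dx":0,"dy":0,"dz":-0.04,"fingers":0.7},
  {"ax":0,"ay":0,"az":0,"dx":0,"dy":0,"dz":0,"fingers":0.7},
])

```text
t: 37.5
eef_pos: [0.4107, -0.3671, 0.1418]
tool_rot: [[0.0, 1.0, 0.006], [1.0, -0.0, -0.005], [-0.005, 0.006, -1.0]]
contact_force: [0.7, -0.6, 0.6]
finger_gap: 0.0595
finger_force: 0.0
```

Run:
```python
from h import *
np.set_printoptions(precision=3,suppress=True)
s=snap('wrist','w23'); x=robot.sense(); print(x['eef_pos'],x['finger_gap'],x['contact_force'])
bore(s,(.41,-.366,.0685),25)
```

```text
[ 0.41  -0.367  0.139] 0.05995915901913849 [-0.57  -0.317 -0.51 ]
bore [252.1 211.9] exp [253.63 212.75] area 184 [ 0.409 -0.365  0.069]
```

The sample stands at (0.409, -0.365), as intended. Next I push the shuttle home by the knob.

Call:
carry_out([
  {"ax":0,"ay":0,"az":0,"dx":0.008,"dy":0.033,"dz":0,"fingers":0.65},
  {"ax":0,"ay":0,"az":0,"dx":0.008,"dy":0.033,"dz":0,"fingers":0.65},
  {"ax":0,"ay":0,"az":0,"dx":0.009,"dy":0.033,"dz":0,"fingers":0.65},
  {"ax":0,"ay":0,"az":0,"dx":0.009,"dy":0.033,"dz":0,"fingers":0.65},
  {"ax":0,"ay":0,"az":0,"dx":0.008,"dy":0.033,"dz":0,"fingers":0.65},
])

```text
t: 38.05
eef_pos: [0.5752, -0.323, 0.1354]
tool_rot: [[-0.0, 1.0, -0.001], [1.0, 0.0, 0.0], [0.0, -0.001, -1.0]]
contact_force: [-0.3, -0.7, -0.9]
finger_gap: 0.0556
finger_force: 0.0
```

Call:
carry_out([
  {"ax":0,"ay":0,"az":0,"dx":0,"dy":0,"dz":0,"fingers":0.65},
  {"ax":0,"ay":0,"az":0,"dx":0,"dy":0,"dz":0,"fingers":0.65},
  {"ax":0,"ay":0,"az":0,"dx":0,"dy":0,"dz":0,"fingers":0.65},
  {"ax":0,"ay":0,"az":0,"dx":0,"dy":0,"dz":0.01,"fingers":0.65},
  {"ax":0,"ay":0,"az":0,"dx":0,"dy":0,"dz":0,"fingers":0.65},
])

```text
t: 38.55
eef_pos: [0.573, -0.3238, 0.1244]
tool_rot: [[0.001, 1.0, -0.002], [1.0, -0.001, 0.001], [0.001, -0.002, -1.0]]
contact_force: [0.5, -0.7, -0.4]
finger_gap: 0.0555
finger_force: 0.0
```

Call:
carry_out([
  {"ax":0,"ay":0,"az":0,"dx":-0.001,"dy":0.001,"dz":0.02,"fingers":0.65},
  {"ax":0,"ay":0,"az":0,"dx":0,"dy":0,"dz":0.025,"fingers":0.65},
  {"ax":0,"ay":0,"az":0,"dx":0,"dy":0,"dz":0.019,"fingers":0.65},
  {"ax":0,"ay":0,"az":0,"dx":0,"dy":0,"dz":0,"fingers":0.4},
  {"ax":0,"ay":0,"az":0,"dx":0,"dy":0,"dz":0,"fingers":0.25},
])

```text
t: 39.05
eef_pos: [0.5747, -0.3248, 0.0623]
tool_rot: [[0.0, 1.0, -0.0], [1.0, -0.0, 0.0], [0.0, -0.0, -1.0]]
contact_force: [-0.0, -0.6, 0.6]
finger_gap: 0.0272
finger_force: 0.0
```

Call:
carry_out([
  {"ax":0,"ay":0,"az":0,"dx":0,"dy":0,"dz":0,"fingers":0.1},
  {"ax":0,"ay":0,"az":0,"dx":0,"dy":0,"dz":0,"fingers":0.1},
  {"ax":0,"ay":0,"az":0,"dx":0,"dy":0,"dz":0,"fingers":0.1},
  {"ax":0,"ay":0,"az":0,"dx":0,"dy":0,"dz":0,"fingers":0.1},
  {"ax":0,"ay":0,"az":0,"dx":0,"dy":0,"dz":0,"fingers":0.1},
])

```text
t: 39.55
eef_pos: [0.5755, -0.3251, 0.0635]
tool_rot: [[0.0, 1.0, 0.002], [1.0, -0.0, -0.001], [-0.001, 0.002, -1.0]]
contact_force: [-2.1, -0.0, 6.0]
finger_gap: 0.0137
finger_force: 58.8
```

Call:
carry_out([
  {"ax":0,"ay":0,"az":0,"dx":0.014,"dy":0.001,"dz":0,"fingers":0.1},
  {"ax":0,"ay":0,"az":0,"dx":0.014,"dy":0.001,"dz":0,"fingers":0.1},
  {"ax":0,"ay":0,"az":0,"dx":0.014,"dy":0.001,"dz":0,"fingers":0.1},
  {"ax":0,"ay":0,"az":0,"dx":0,"dy":0,"dz":0,"fingers":0.1},
  {"ax":0,"ay":0,"az":0,"dx":0,"dy":0,"dz":0,"fingers":0.1},
])

```text
t: 40.05
eef_pos: [0.5786, -0.2824, 0.0635]
tool_rot: [[-0.001, 1.0, 0.002], [1.0, 0.001, -0.001], [-0.001, 0.002, -1.0]]
contact_force: [-3.1, 0.9, 7.1]
finger_gap: 0.014
finger_force: 59.3
```

Call:
carry_out([
  {"ax":0,"ay":0,"az":0,"dx":0.014,"dy":0.0008,"dz":0,"fingers":0.1},
  {"ax":0,"ay":0,"az":0,"dx":0.014,"dy":0.0008,"dz":0,"fingers":0.1},
  {"ax":0,"ay":0,"az":0,"dx":0.013,"dy":0.0008,"dz":0,"fingers":0.1},
  {"ax":0,"ay":0,"az":0,"dx":0.007,"dy":0.0004,"dz":0,"fingers":0.1},
  {"ax":0,"ay":0,"az":0,"dx":0,"dy":0,"dz":0,"fingers":0.1},
])

```text
t: 40.55
eef_pos: [0.5819, -0.2352, 0.0636]
tool_rot: [[-0.0, 1.0, 0.003], [1.0, 0.0, -0.003], [-0.003, 0.003, -1.0]]
contact_force: [1.1, -3.2, 5.6]
finger_gap: 0.014
finger_force: 62.9
```

Call:
carry_out([
  {"ax":0,"ay":0,"az":0,"dx":0,"dy":0,"dz":0,"fingers":0.1},
  {"ax":0,"ay":0,"az":0,"dx":0,"dy":0,"dz":0,"fingers":0.1},
  {"ax":0,"ay":0,"az":0,"dx":0,"dy":0,"dz":0,"fingers":0.1},
  {"ax":0,"ay":0,"az":0,"dx":0,"dy":0,"dz":0,"fingers":0.1},
  {"ax":0,"ay":0,"az":0,"dx":0,"dy":0,"dz":0,"fingers":0.1},
])

```text
t: 41.05
eef_pos: [0.5818, -0.2352, 0.0636]
tool_rot: [[0.0, 1.0, 0.003], [1.0, -0.0, -0.001], [-0.001, 0.003, -1.0]]
contact_force: [0.3, -1.2, 7.1]
finger_gap: 0.0142
finger_force: 62.9
```

Home: the same TCP y as at the first grip, against the stop. I release, rise clear and inspect.

Call:
carry_out([
  {"ax":0,"ay":0,"az":0,"dx":0,"dy":0,"dz":0,"fingers":0.4},
  {"ax":0,"ay":0,"az":0,"dx":0,"dy":0,"dz":0,"fingers":0.65},
  {"ax":0,"ay":0,"az":0,"dx":0,"dy":0,"dz":0,"fingers":0.65},
  {"ax":0,"ay":0,"az":0,"dx":0,"dy":0,"dz":-0.04,"fingers":0.65},
  {"ax":0,"ay":0,"az":0,"dx":0,"dy":0,"dz":-0.05,"fingers":0.65},
])

```text
t: 41.55
eef_pos: [0.5796, -0.234, 0.1501]
tool_rot: [[-0.0, 1.0, -0.005], [1.0, 0.0, 0.002], [0.002, -0.005, -1.0]]
contact_force: [2.0, -1.8, 0.8]
finger_gap: 0.0557
finger_force: 0.0
```

Call:
carry_out([
  {"ax":0,"ay":0,"az":0,"dx":0,"dy":0,"dz":-0.05,"fingers":0.65},
  {"ax":0,"ay":0,"az":0,"dx":0,"dy":0,"dz":-0.05,"fingers":0.65},
  {"ax":0,"ay":0,"az":0,"dx":0.03,"dy":0,"dz":-0.05,"fingers":0.65},
  {"ax":0,"ay":0,"az":0,"dx":0.03,"dy":0,"dz":0,"fingers":0.65},
  {"ax":0,"ay":0,"az":0,"dx":0,"dy":0,"dz":0,"fingers":0.65},
])

```text
t: 42.05
eef_pos: [0.5816, -0.1766, 0.2967]
tool_rot: [[-0.002, 1.0, 0.003], [1.0, 0.002, -0.0], [-0.0, 0.003, -1.0]]
contact_force: [-0.0, -0.3, -0.4]
finger_gap: 0.0556
finger_force: 0.0
```

Run:
```python
from h import *
np.set_printoptions(precision=3,suppress=True)
print(robot.sense()['eef_pos'])
s=snap('wrist','w24'); bore(s,(.587,-.1465,.158),20)
d=snap('side','s24'); g=cv2.imread('pics/s24.png'); c=cv2.imread('pics/w24.png')
cv2.imwrite('pics/c24.png',np.hstack([cv2.resize(g[130:380,160:350],(418,550)),cv2.resize(c[60:384,70:296],(380,550))]))
```

```text
[ 0.582 -0.177  0.297]
bore [259.7 153.6] exp [260.832 153.981] area 114 [ 0.586 -0.146  0.158]
```

View pics/c24.png

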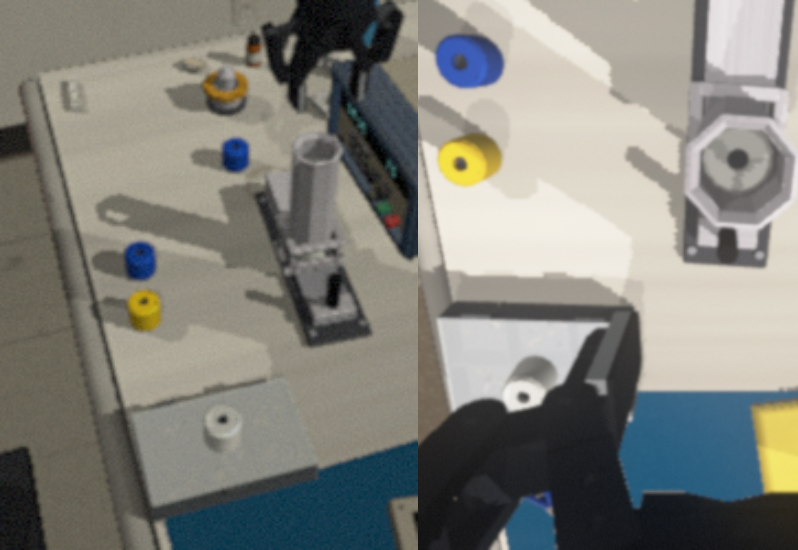

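c24 shows the sample upright on the case (side crop 223,425), the remaining stack dropped to z=0.158 in the tube (crop 738,158), the shuttle home, and the tape on the spindle (226,90). The bystanders are untouched. I hand the job in.

```bash
python3 -c "
from bench import robot
print(robot.finish_job())"
```

```text
the job is handed in; nothing more can be done
None
```

The job is handed in; no verdict came back, but the last pictures show the tape on the spindle shoulder, one bushing upright on the case lid, the other four in the magazine, the shuttle home and the bystanders in place.

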